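Swap the fan's relays with the forked bar tool

ROBOT

A 6-joint arm with a two-finger parallel gripper is mounted at the origin on the work surface. World frame = base frame: x ahead of the robot, y to its left, z up, the work surface at z = 0. Lengths are in m, angles in degrees, forces in N, time in s.
With the tool pointing down it reaches from about 0.4 to 0.825 m from the base axis. Payload 7 kg.
Tool frame: the origin (TCP) lies midway between the tips of the shut fingers; the grasp point (between the pads) lies 19 mm behind it (r.grasp_offset is the distance from the TCP to the grasp point, in m); z points along the fingers, x is the direction in which the jaws open and shut, and the axes are right-handed (so a half turn about z gives the same grasp; the last joint's range is limited). The gripper opens to 88 mm and grips with 3 to 60 N. Pads are 19 mm wide; open, the fingers measure 130 mm over their backs; the gripper's body (78 mm by 193 mm) begins 47 mm behind the grasp point.
Start: joints at [88.069, 20.546, 0.682, 0, -70.136, -16.507], TCP at [0.213, 0.64, 0.227] pointing down, gripper open.
Joint ranges: [-176.03, 176.03], [-82.01, 121.73], [-58.28, 71.71], [-173.87, 95.51], [-174.79, -0.11], [-173.66, 173.66]. Speed limits (degrees/s): [136.94, 136.94, 172.46, 180, 180, 180].

INTERFACE

Orientations are given as [roll, pitch, yaw] about the fixed x, y, z axes, in that order (R = Rz(yaw) Ry(pitch) Rx(roll)).
In Python, from plant import r gives the robot as it stands.
- The arm moves only by the tool step_arm, never from a script. Its argument "deltas" is a list of rows, each a list of 7 numbers: the turn, a rotation vector about the tool's x, y, z in rad, then the shift along the tool's x, y, z in mm, then the opening, from -1 (shut) to 1 (fully open), so that 0 is half open. In form: [[ax, ay, az, x, y, z, grip], ...]. A call has 1 to 10 rows; each row shifts and turns the pose as measured when the row begins, along the tool's axes as they then stand; what a row does not reach is not made up. A row lasts 1/10 s, in which the tool goes at most 50 mm and 8.59 degrees, less where a joint would pass 70% of its speed; a pose out of reach is approached as far as the arm can. A call with a gripper value outside its range is refused whole. The fingers move at their own pace and stop on an object; "squeeze" is the grip in N (left out, the last holds). Time passes only in rows, so rows that do not move let the fingers close. It gives the time, the measured TCP pose, the force and the opening at its end, in the units of the state.
- r.get_state(): the state, without advancing time (a new reading comes with each control period).
- r.capture(name): name is "side" or "top" or "wrist"; returns the picture (384x512x3 uint8, red, green, blue); there is no depth.
- r.camera_info(name): a dict with "vertical_fov" (degrees; the focal length in pixels is half the picture's height over the tangent of half this angle, whatever the lens; pixels are square), "cx", "cy" (the principal point, pixels), "view" (4x4, takes a point from world to camera coordinates). Camera axes: x right, y down, z forward; pixel columns grow to the right and rows downward; lengths in m; the calibration is good to about 2 mm. A picture is of the moment at which its call begins: read the wrist's pose just before it. camera_info takes no time and is no camera call; for the wrist camera it gives the pose at the moment of the call.
- r.close_job(): hands the job in, once; it reports no verdict.
The state is a dict: "time_s": time; "joints": joint angles; "qd": joint speeds; "joint_torque": joint torques, N m; "tcp_pos": TCP position; "eef_rot": TCP orientation; "contact_force": force on the tool from outside, world axes, zero at the start; "moment": the same for the moment, N m; "gripper_width": finger opening in m.
Only numpy, scipy, OpenCV 4.12 (cv2) and the standard library are available. Lean on these libraries where they do the work, as an engineer would, in place of code of your own. Each camera call takes 0.05 s, during which the arm holds its last target.

TASK

The extractor fan needs new relays. Use the forked tool, not the fingers, to push the sprung bar of each dark spent relay sideways so that it pops up, put the tool back upright in its wooden stand and the spent relays in the white tray, and plug a blue relay fully home in both sockets, so that its bar snaps back over it; one socket may be empty to begin with. Once both blue relays are in, switch the fan on with the orange rocker, and leave the white light switch and the other kitchen things where they are.

Things in the scene. Friction and masses are not known exactly. Their poses are not given: they have to be found in the camera images.
- dock: grey relay dock of the fan, fixed, 110 (x) by 220 (y) by 40 mm high; origin at the centre of its underside. Two sockets (openings 36 along the dock's x by 26 mm) at y = -70 mm (bay 0) and +30 mm (bay 1). A relay sits with its x along the dock's x, either way round
- bay0 (a point): where the centre of a relay is when fully home in bay 0 (14 mm above the dock's top); axes as the dock. The socket is a plain hole 22 mm deep, as deep as the plug. Once its bar is aside, a relay is lifted 15 mm by its own sprung foot; its plug then still stands 7 mm deep in the socket
- bay1 (a point): where the centre of a relay is when fully home in bay 1; as bay0
- stub0 (a point): top centre of the brass stub on bay 0's sprung bar: an upright pin 8 mm in diameter, at rest 36 mm in the dock's +y from the socket's centre, top 36 mm above the dock's top. It rises from a 10 mm wide steel arm that runs along y, top 13.5 mm above the dock's top, to the bar by the relay; keep the tines above the arm
- stub1 (a point): top centre of the brass stub on bay 1's sprung bar, as stub0
- bar0 (a joint): how far bay 0's steel bar is pushed in the dock's +y, m: 0 at rest, stop at 0.013. At rest it reaches 4.5 mm over the relay's flange on its +y side and holds it down; it frees the relay from about 0.006 on. 2 N at rest, 4 N at 0.009; it springs back by itself
- bar1 (a joint): the same for bay 1. A relay pressed down into a socket, about 10 N in all, pushes the resting bar (34 mm long in x, 8.5 to 13.5 mm above the dock's top) aside with its bevel, and the bar then snaps back over its flange
- spent0_center (a point): the spent relay of bay 0, None if there is none: dark brown with an orange top, latched down at the start, made and measured like new0. The point is the centre of its 72 mm tall block
- spent1_center (a point): the spent relay of bay 1, None if there is none; as spent0
- new0_center (a point): new relay, blue, white top, 70 g, upright in the caddy. The point is the centre of its 72 mm tall block, 36 mm over the plug's end. Plug 34 (x) by 24 (y) mm, 22 high; 36 by 36 mm flange up to 30 mm, lower edges at +y and -y bevelled 45 degrees; body 26 (x) by 24 (y) mm from 30 to 72 mm to hold it by. Same turned half round
- new1_center (a point): the other new relay, just like new0; either fits either socket. Each relay of either kind stands on a black sprung foot (30 by 20 mm) that juts 15 mm below the plug's end, and goes flush with it under 1.6 to 4 N when the relay is pressed home; so a free-standing relay has its point 51 mm above what it stands on
- caddy: loose brown caddy for the new relays, 70 (x) by 110 (y) by 30 mm high, 0.6 kg, origin at the centre of its underside; two pockets 40 (x) by 30 (y) mm, 22 mm deep, at y = -27 mm (new0) and +27 mm (new1), in which the relays stand loosely on their feet, their x along its x
- fork_grip (a point): forked tool, 125 mm tall, 80 g, upright in its stand, tines down. The point is on the axis of its green handle (14 by 14 mm, 50 to 125 mm above the tine tips), 90 mm above the tips, z up. Black collar 44 (x) by 24 (y) mm at 44 to 50 mm. Two tines side by side along its y, each 32 long, 8 (x) by 5 (y) mm, 14 mm gap: 3 mm spare each side of a stub
- stand_grip (a point): where fork_grip is when the tool hangs in its fixed wooden stand (70 by 70 mm, 52 mm high): over its middle, 98 mm above the ledge. The tines go down in a slot 14 mm wide that runs along the stand's y, open at the ends; the collar rests on the two cheeks beside it (each 18 in x, 60 mm in y). Axes as the stand, and as the tool when hung
- tray_in (a point): white plastic tray for spent parts, loose, 130 (x) by 160 (y) by 30 mm high, walls 5 mm; the point is the centre of the inner floor, 5 mm above the ledge
- fan_press (a point): where to press to switch the fan on: on the far (+x) half of the orange rocker (52 by 30 mm, tilts about y), on its surface when off, 55.8 mm above the ledge; it sinks by 8 mm there, with about 3 N. Axes as the fixed white panel (90 in x, 150 in y, 34 mm high); the panel's centre lies 19 mm from here in -x and 36 mm in -y
- fan_rocker (a joint): orange fan rocker, rad: 0 off, 0.42 fully on; stays where it is left
- light_rocker (a joint): white light rocker beside the orange one, 72 mm off in the panel's -y, rad, 0 off to 0.42; not to be touched
- mate_cup: glass mate cup in a steel sleeve, 75 mm wide, 85 mm tall, bystander, origin at its underside
- bombilla_pot: white ceramic pot with two steel bombillas, 84 mm wide, 185 mm tall, bystander
- canister: yellow canister with flip top, 84 mm wide, 112 mm tall, bystander
- sugar_jar: glass jar with steel cap, 72 mm wide, 100 mm tall, bystander
- flask: steel flask, 84 mm wide, 240 mm tall, bystander
- saucer: blue saucer, 110 mm wide, 16 mm high, bystander
Things that resemble listed ones, but are neither listed nor needed, are in the scene too. Leave any red or yellow look-alike of the part that bears spent0_center alone.

How it is judged (in metres and radians):
On the way, in this order (a step that is already met when the one before it is completed fails the run):
1. the forked tool is lifted out of its stand (z of fork_grip in the frame of stand_grip above 0.025 m), for 0.2 s.
2. every spent relay has been freed from its bar (popped up, or already out of its socket) ((z of spent0_center in the frame of bay0 above 0.01 m or horizontal distance between spent0_center and bay0 above 0.05 m) and (z of spent1_center in the frame of bay1 above 0.01 m or horizontal distance between spent1_center and bay1 above 0.05 m)), for 0.2 s.
3. a blue relay is fully home in each socket, with the bar back over it (((horizontal distance between new0_center and bay0 below 0.004 m and z of new0_center in the frame of bay0 between -0.004 and 0.004 m) or (horizontal distance between new1_center and bay0 below 0.004 m and z of new1_center in the frame of bay0 between -0.004 and 0.004 m)) and value of joint each of bar0, bar1 below 0.003 m and ((horizontal distance between new0_center and bay1 below 0.004 m and z of new0_center in the frame of bay1 between -0.004 and 0.004 m) or (horizontal distance between new1_center and bay1 below 0.004 m and z of new1_center in the frame of bay1 between -0.004 and 0.004 m))), for 0.2 s.
4. the fan rocker is switched on (value of joint fan_rocker above 0.34 rad), for 0.2 s.
At the end, for the whole second after the job is handed in: A blue relay within 4 mm of home in each socket with its bar back (under 3 mm); every spent relay inside the tray; the tool upright in the stand within 22 mm of its place and down on its collar; the fan rocker on (over 0.34 rad), the light rocker off; all at rest (all of step 3 and x of spent0_center in the frame of tray_in between -0.062 and 0.062 m and y of spent0_center in the frame of tray_in between -0.077 and 0.077 m and z of each of spent0_center, spent1_center in the frame of tray_in below 0.075 m and x of spent1_center in the frame of tray_in between -0.062 and 0.062 m and y of spent1_center in the frame of tray_in between -0.077 and 0.077 m and horizontal distance between fork_grip and stand_grip below 0.022 m and z of fork_grip in the frame of stand_grip below 0.006 m and angle between fork_grip's own z axis and vertical below 0.15 rad and value of joint fan_rocker above 0.34 rad and linear speed of each of fork, spent0, spent1, new0, new1 below 0.03 m/s and value of joint light_rocker below 0.1 rad); the robot touches nothing.
It fails at once if a sprung bar is pushed with the fingers instead of the tool (contact force between the fingers and bar0 above 1.5 N or contact force between the fingers and bar1 above 1.5 N).
It fails at once if the light rocker is moved (value of joint light_rocker above 0.12 rad).
It fails at once if a bystander is shifted by more than 3 cm or tipped (distance of any of mate_cup, bombilla_pot, canister, sugar_jar, flask, saucer from where it was at the start of the episode above 0.03 m or angle between any of mate_cup, bombilla_pot, canister, sugar_jar, flask, saucer's own z axis and vertical above 0.4 rad).
Of spent0, spent1 only 1 to 2 are there at a start; the rules pass over those that are not, and their reading is None.
At some moment in a run one of caddy, tray may be knocked a few centimetres aside while the robot is not near it.
It also fails if it takes over 210 s, if anything falls off the work surface, if the arm or the gripper's body presses on something with over 40 N, if the wrist force passes 120 N, or if a joint passes its speed limit or range.

## Working session

There is one attempt and no reset: what is moved stays moved. The work goes in short steps, Python scripts to look and compute and a tool call to move; the robot and the scene stay as the last step left them, time stands still between calls to the robot, and variables do not carry over. Pictures are saved under pics/ and viewed, and the job is handed in when it is done.

Besides the shell and the picture viewer there is one more tool, called as name(argument=value, ...), one argument or row to a line, values as JSON. step_arm: Moves the arm, as the interface text tells. Its arguments: {"type":"object","properties":{"deltas":{"type":"array","items":{"type":"array","items":{"type":"number"}}},"squeeze":{"type":"number"}},"required":["deltas"]}

```bash
ls; mkdir -p pics; cat > h.py <<'E'
from plant import r
import numpy as np, cv2
from scipy.spatial.transform import Rotation as R
def cap(name,fn):
    ci=r.camera_info(name); im=np.asarray(r.capture(name)); cv2.imwrite('pics/'+fn,im[:,:,::-1]); return im,ci
def K(ci,h=384):
    f=h/2/np.tan(np.radians(ci['vertical_fov'])/2); return f,ci['cx'],ci['cy']
def ray(ci,u,v):
    f,cx,cy=K(ci); V=np.array(ci['view']); d=V[:3,:3].T@np.array([(u-cx)/f,(v-cy)/f,1]); o=-V[:3,:3].T@V[:3,3]; return o,d
def onz(ci,u,v,z):
    o,d=ray(ci,u,v); return o+d*(z-o[2])/d[2]
def proj(ci,p):
    f,cx,cy=K(ci); V=np.array(ci['view']); q=V[:3,:3]@np.array(p)+V[:3,3]; return np.array([f*q[0]/q[2]+cx,f*q[1]/q[2]+cy])
E
python3 - <<'E'
from h import *
import pickle
print(r.get_state())
for n in['side','top','wrist']:
    im,ci=cap(n,n+'0.png'); print(n,{k:(np.round(v,3).tolist()) for k,v in ci.items() if not isinstance(v,str)}); pickle.dump((im,ci),open(n+'0.pkl','wb'))
    cv2.imwrite('pics/'+n+'0b.png',cv2.resize(im[:,:,::-1],(800,600),interpolation=cv2.INTER_CUBIC))
E
```

```text
pics
{'time_s': 0.0, 'joints': array([ 8.80686508e+01,  2.05920827e+01,  6.32839975e-01, -2.12868577e-02,
       -7.01373455e+01, -1.65069308e+01]), 'qd': array([-0.04882076, -0.12825056, -0.0684722 ,  0.00529302, -0.00591543,
       -0.08118432]), 'joint_torque': array([-9.23747939e-04, -5.82714558e+01,  2.93051273e+01,  6.99724853e+00,
        6.86983185e-03, -1.68769852e-04]), 'tcp_pos': array([0.21335352, 0.63985573, 0.22560464]), 'eef_rot': array([-1.79991740e+02, -9.82935679e-02, -1.08445537e+02]), 'contact_force': array([0.14371219, 0.10756991, 0.9469731 ]), 'moment': array([0.02134547, 0.01216401, 0.02649729]), 'gripper_width': 0.08780359469226036}
side {'vertical_fov': 46.65, 'cx': 256.348, 'cy': 193.511, 'view': [[0.736, -0.677, -0.018, -0.43], [-0.37, -0.379, -0.848, 0.291], [0.567, 0.631, -0.529, 0.987], [0.0, 0.0, 0.0, 1.0]]}
top {'vertical_fov': 53.287, 'cx': 256.174, 'cy': 190.377, 'view': [[-0.012, -1.0, -0.016, -0.002], [-0.999, 0.012, -0.033, 0.553], [0.033, 0.015, -0.999, 1.327], [0.0, 0.0, 0.0, 1.0]]}
wrist {'vertical_fov': 58.088, 'cx': 258.174, 'cy': 194.651, 'view': [[-0.316, -0.949, 0.003, 0.675], [-0.917, 0.306, 0.256, -0.032], [-0.244, 0.078, -0.967, 0.392], [0.0, 0.0, 0.0, 1.0]]}
```

View pics/side0b.png

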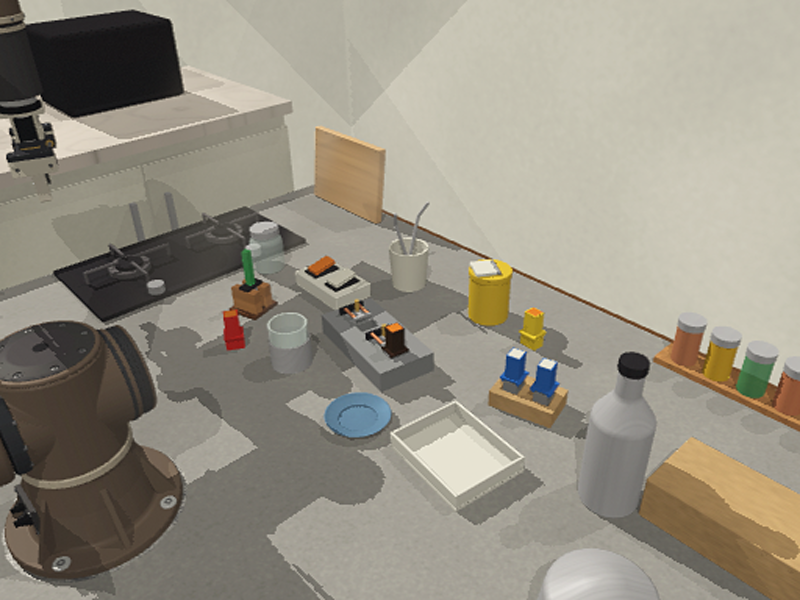

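View pics/top0b.png

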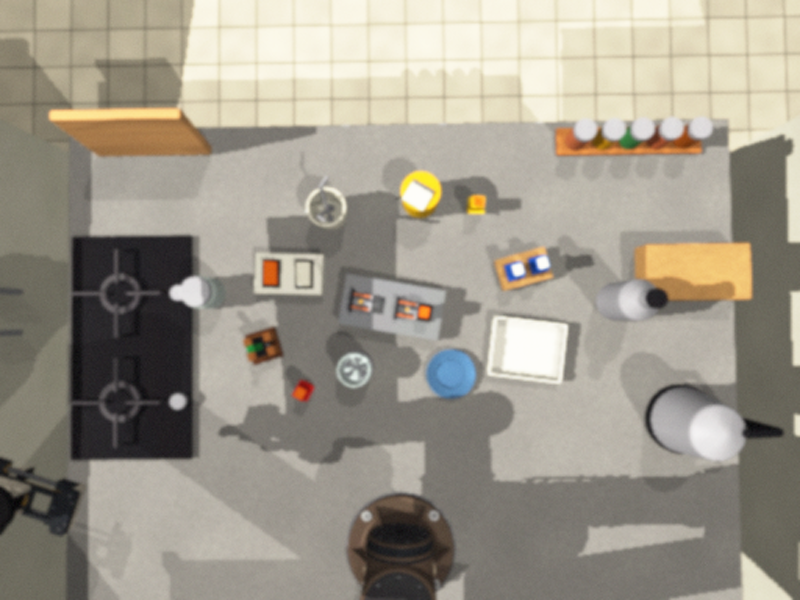

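View pics/wrist0b.png

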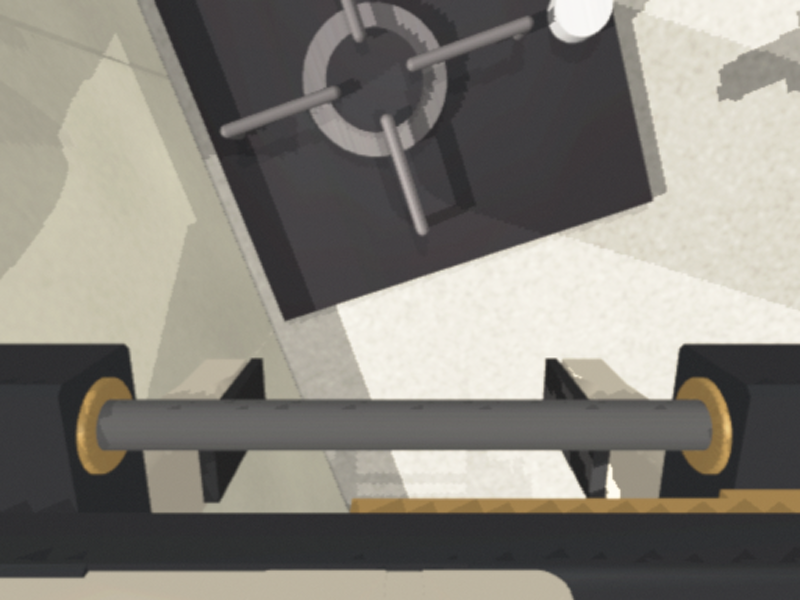

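```bash
python3 - <<'E'
import cv2
a=cv2.imread('pics/top0.png')[145:265,145:385]
cv2.imwrite('pics/topz.png',cv2.resize(a,(800,400),interpolation=cv2.INTER_CUBIC))
a=cv2.imread('pics/side0.png')[135:255,135:285]
cv2.imwrite('pics/sidez.png',cv2.resize(a,(750,600),interpolation=cv2.INTER_CUBIC))
E
```

```text
(no output)
```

View pics/topz.png

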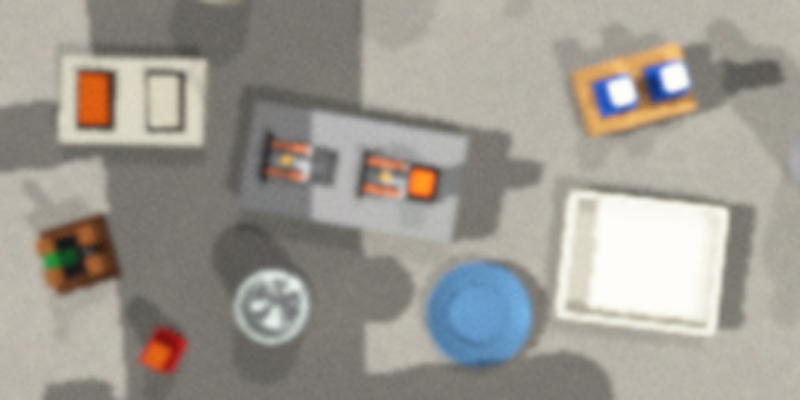

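View pics/sidez.png

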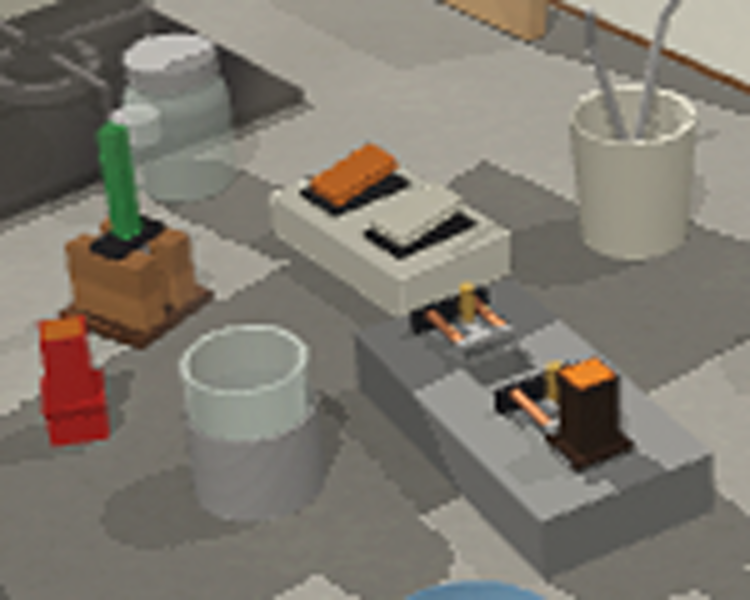

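```bash
python3 - <<'E'
from h import *
import pickle
im,ci=pickle.load(open('top0.pkl','rb')); imw,cw=pickle.load(open('wrist0.pkl','rb'))
V=np.array(cw['view']); o=-V[:3,:3].T@V[:3,3]; st=r.get_state()
Rt=R.from_euler('xyz',st['eef_rot'],degrees=True).as_matrix()
print('cam in tool',Rt.T@(o-st['tcp_pos'])*1000,'axes',(Rt.T@V[:3,:3].T).round(3).tolist())
c=lambda u,v:(u/3.3333+145-.35,v/3.3333+145-.35)
for n,u,v,z in[('fork top',59,259,.133),('stand c',78,254,.052),('spent',422,182,.0905),('stub0',386,177,.076),('stub1',287,160,.076),('newL',622,93,.109),('newR',672,79,.109),('caddyTL',572,72,.03),('caddyTR',682,43,.03),('caddyBR',696,104,.03),('caddyBL',594,135,.03),
 ('trayTL',566,190,.03),('TR',727,205,.03),('BR',716,333,.03),('BL',557,318,.03),('dockTL',256,101,.04),('TR',468,135,.04),('BR',450,240,.04),('BL',240,206,.04),('pTL',61,58,.034),('pTR',206,58,.034),('pBR',204,147,.034),('pBL',60,147,.034),('rock',95,99,.045)]:
    print(n,onz(ci,*c(u,v),z).round(4))
print(np.array(cw['view']).round(4))
E
```

```text
cam in tool [  -0.99984174  -69.45162507 -158.6411926 ] axes [[1.0, 0.0, 0.002], [-0.001, 0.967, 0.257], [-0.002, -0.257, 0.967]]
fork top [0.4512 0.2881 0.133 ]
stand c [0.4522 0.2899 0.052 ]
spent [ 0.5208 -0.0589  0.0905]
stub0 [ 0.5263 -0.0236  0.076 ]
stub1 [0.5444 0.0748 0.076 ]
newL [ 0.6044 -0.253   0.109 ]
newR [ 0.6174 -0.3014  0.109 ]
caddyTL [ 0.6329 -0.2163  0.03  ]
caddyTR [ 0.6613 -0.3298  0.03  ]
caddyBR [ 0.5982 -0.3429  0.03  ]
caddyBL [ 0.5676 -0.2378  0.03  ]
trayTL [ 0.5114 -0.2081  0.03  ]
TR [ 0.4942 -0.3725  0.03  ]
BR [ 0.3637 -0.3586  0.03  ]
BL [ 0.3805 -0.1967  0.03  ]
dockTL [0.6064 0.109  0.04  ]
TR [ 0.5688 -0.1077  0.04  ]
BR [ 0.4618 -0.0879  0.04  ]
BL [0.4989 0.1263 0.04  ]
pTL [0.6539 0.3112 0.034 ]
pTR [0.6519 0.1609 0.034 ]
pBR [0.56   0.1637 0.034 ]
pBL [0.5618 0.3126 0.034 ]
rock [0.6101 0.2736 0.045 ]
[[-0.3157 -0.9489  0.0032  0.6745]
 [-0.9169  0.3059  0.2565 -0.0316]
 [-0.2443  0.078  -0.9666  0.3917]
 [ 0.      0.      0.      1.    ]]
```

```bash
cat >> h.py <<'E'
def to(p,yaw,q=False):
    """remaining move: rotation first (tool rotvec), then shift mm in the target tool axes and in present axes"""
    st=r.get_state(); Rc=R.from_euler('xyz',st['eef_rot'],degrees=True); Rg=R.from_euler('xyz',[180,0,yaw],degrees=True)
    d=np.array(p)-st['tcp_pos']
    print('t',round(st['time_s'],2),'tcp',st['tcp_pos'].round(4),'rpy',st['eef_rot'].round(2),'w',round(st['gripper_width'],4),'F',st['contact_force'].round(2))
    print(' rotvec',(Rc.inv()*Rg).as_rotvec().round(4),' shift(after rot)',(Rg.inv().apply(d)*1000).round(1),' shift(now)',(Rc.inv().apply(d)*1000).round(1))
E
python3 -c "
from h import *
to([.42,.29,.25],-90)"
```

```text
t 0.15 tcp [0.2134 0.64   0.2259] rpy [-1.7999e+02 -7.0000e-02 -1.0844e+02] w 0.0878 F [-0.75  0.75  0.28]
 rotvec [ 0.     -0.0013 -0.3219]  shift(after rot) [ 350.  -206.6  -24.1]  shift(now) [ 266.7 -306.7  -23.8]
```

step_arm(
  deltas=[
    [0,0,-0.1075,0,0,-8,1],
    [0,0,-0.1075,0,0,-8,1],
    [0,0,-0.107,0,0,-8,1],
    [0,0,0,40,-23,0,1],
    [0,0,0,40,-23,0,1],
    [0,0,0,40,-23,0,1],
    [0,0,0,40,-23,0,1],
    [0,0,0,40,-23,0,1],
    [0,0,0,40,-23,0,1],
    [0,0,0,40,-23,0,1],
  ],
)

```text
time_s: 1.15
tcp_pos: [0.3796, 0.3552, 0.2468]
eef_rot: [179.9, -0.5, -88.8]
contact_force: [0.9, 0.5, 0.1]
gripper_width: 0.0874
```

```bash
python3 -c "
from h import *
to([.42,.29,.25],-90)"
```

```text
t 1.15 tcp [0.3796 0.3552 0.2468] rpy [179.88  -0.5  -88.78] w 0.0874 F [0.92 0.53 0.07]
 rotvec [ 0.0019 -0.0088  0.0213]  shift(after rot) [ 65.2 -40.4  -3.2]  shift(now) [ 66.  -39.   -2.7]
```

step_arm(
  deltas=[
    [0,0,0.02,35,-20,-3,1],
    [0,0,0,30,-20,0,1],
    [0,0,0,0,0,0,1],
  ],
)

```text
time_s: 1.45
tcp_pos: [0.4226, 0.2832, 0.2506]
eef_rot: [179.9, -0.5, -90.2]
contact_force: [-0.0, 0.3, 0.1]
gripper_width: 0.0878
```

```bash
cat >> h.py <<'E'
def look(name,fn):
    im,ci=cap(name,fn); cv2.imwrite('pics/b_'+fn,cv2.resize(im[:,:,::-1],(800,600),interpolation=cv2.INTER_CUBIC))
    import pickle; pickle.dump((im,ci),open('pics/'+fn+'.pkl','wb')); return im,ci
E
python3 -c "
from h import *
to([.42,.29,.25],-90);look('wrist','w1.png')"
```

```text
t 1.45 tcp [0.4226 0.2832 0.2506] rpy [179.88  -0.52 -90.18] w 0.0878 F [-0.04  0.25  0.14]
 rotvec [ 0.002  -0.009  -0.0032]  shift(after rot) [-6.8  2.6  0.6]  shift(now) [-6.8  2.6  0.5]
```

View pics/b_w1.png

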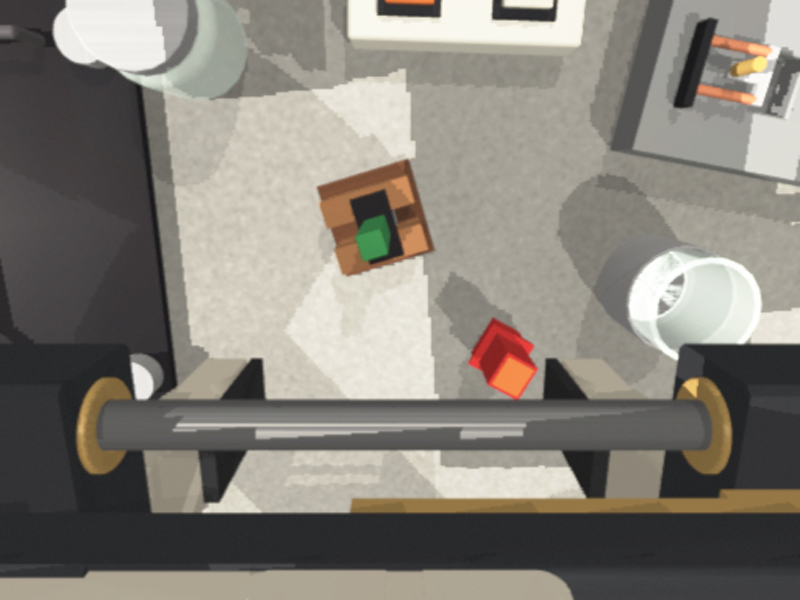

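```bash
python3 - <<'E'
import cv2
a=cv2.imread('pics/w1.png')[95:185,195:285]
cv2.imwrite('pics/z1.png',cv2.resize(a,(600,600),interpolation=cv2.INTER_CUBIC))
E
```

```text
(no output)
```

View pics/z1.png

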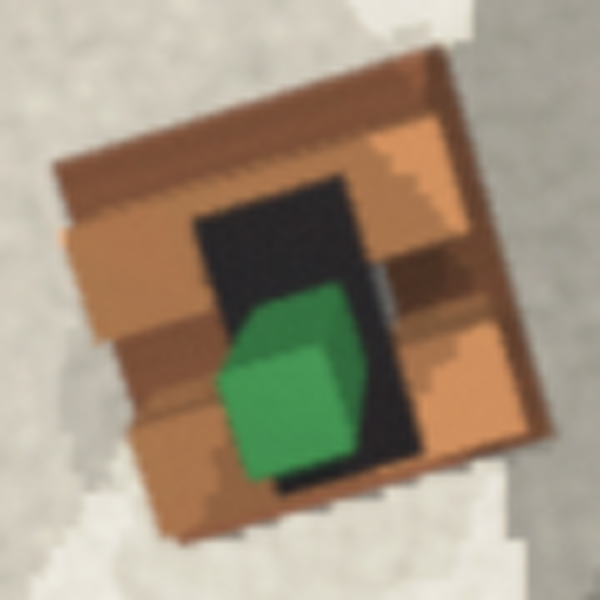

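```bash
python3 - <<'E'
from h import *
import pickle
im,ci=pickle.load(open('pics/w1.png.pkl','rb'))
def q(pts,z):
    P=np.array([onz(ci,u/6.667+195-.42,v/6.667+95-.42,z) for u,v in pts]); 
    e=P[1]-P[0]; f=P[3]-P[0]; e2=P[2]-P[3]; f2=P[2]-P[1]; E=e+e2; F=f+f2
    print(P.mean(0).round(4),'sides',np.linalg.norm(E)/2,np.linalg.norm(F)/2,'dir e',np.degrees(np.arctan2(E[1],E[0])),'f',np.degrees(np.arctan2(F[1],F[0])))
q([(220,383),(325,348),(357,447),(250,480)],.133)
q([(195,218),(343,178),(422,452),(278,492)],.058)
q([(65,232),(435,118),(528,430),(162,535)],.052)
E
```

```text
[0.4501 0.2987 0.133 ] sides 0.013463882977845579 0.01239771279738371 dir e -72.42448786472104 f -163.49850306546216
[0.4504 0.2988 0.058 ] sides 0.023035367799846412 0.04312315975298649 dir e -74.96851087087879 f -164.31765572203307
[0.4506 0.301  0.052 ] sides 0.059412843765774284 0.04931279132364926 dir e -73.76722564525586 f -163.6637684501916
```

```bash
python3 - <<'E'
from h import *
im,ci=look('wrist','w2.png'); to([.42,.29,.25],-90)
hsv=cv2.cvtColor(im,cv2.COLOR_RGB2HSV)
def cen(im):
    hsv=cv2.cvtColor(im,cv2.COLOR_RGB2HSV); m=cv2.inRange(hsv,(50,80,40),(75,255,255)); n,l,s,c=cv2.connectedComponentsWithStats(m); i=1+s[1:,4].argmax(); return s[i],c[i]
print('w2',cen(im))
import pickle
print('w1',cen(pickle.load(open('pics/w1.png.pkl','rb'))[0]))
t,ct=look('top','t2.png'); s,ctS=look('side','s2.png')
for p in[(.4503,.2988,.133),(.4503,.2988,.06)]: print('top',proj(ct,p),'side',proj(ctS,p))
print('topgreen',cen(t)); print('side',cen(s)); print(proj(ct,(0,0,0)))
g=lambda a,x,y,w,h,f:cv2.imwrite('pics/'+f,cv2.resize(a[y:y+h,x:x+w,::-1],(600,600*h//w),interpolation=cv2.INTER_CUBIC))
g(t,145,195,50,50,'zt.png'); g(s,140,150,50,60,'zs.png')
E
```

```text
t 1.55 tcp [0.4217 0.2855 0.2506] rpy [179.89  -0.48 -90.11] w 0.0875 F [-1.24  0.02  0.32]
 rotvec [ 0.0019 -0.0084 -0.002 ]  shift(after rot) [-4.5  1.7  0.6]  shift(now) [-4.5  1.7  0.5]
w2 (array([229, 137,  22,  29, 500], dtype=int32), array([240.406, 151.512]))
w1 (array([228, 137,  22,  30, 505], dtype=int32), array([239.03366337, 151.9960396 ]))
top [158.9779395  222.68492536] side [156.98933694 160.33842027]
top [164.83377388 221.57033188] side [160.16349919 180.9651212 ]
topgreen (array([397,  83,  11,  11,  64], dtype=int32), array([401.71875 ,  89.578125]))
side (array([471, 228,  24,  26, 393], dtype=int32), array([481.76844784, 241.97455471]))
[255.56551817 349.96351828]
```

View pics/zt.png

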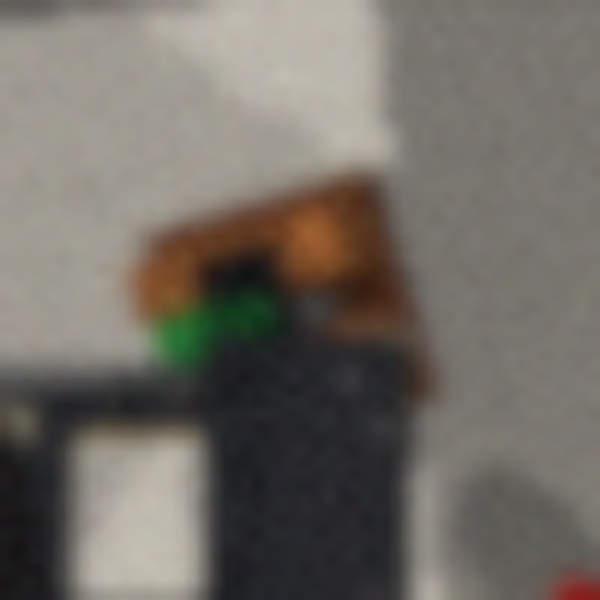

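View pics/zs.png

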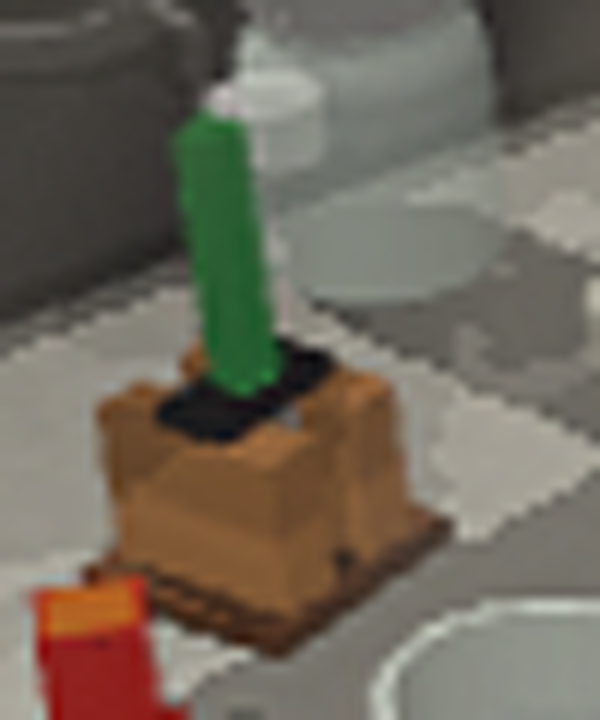

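```bash
python3 -c "
from h import *
to([.450,.2993,.16],-74.3)"
```

```text
t 1.65 tcp [0.4212 0.2868 0.2504] rpy [179.89  -0.49 -89.99] w 0.0877 F [-1.2   0.17 -0.31]
 rotvec [ 0.0031 -0.0083 -0.2738]  shift(after rot) [ -4.3 -31.1  90.4]  shift(now) [-13.3 -29.   90.2]
```

step_arm(
  deltas=[
    [0,-0.004,-0.137,0,0,0,1],
    [0,-0.004,-0.137,0,0,0,1],
    [0,0,0,-2,-15,20,1],
    [0,0,0,-2,-16,30,1],
    [0,0,0,0,0,30,1],
    [0,0,0,0,0,0,1],
    [0,0,0,0,0,0,1],
  ],
)

```text
time_s: 2.35
tcp_pos: [0.4474, 0.3086, 0.1689]
eef_rot: [179.9, 0.1, -72.9]
contact_force: [-0.4, 0.4, -0.1]
gripper_width: 0.0873
```

```bash
python3 -c "
from h import *
to([.450,.2993,.16],-74.3);look('wrist','w3.png')"
```

```text
t 2.35 tcp [0.4474 0.3086 0.1689] rpy [ 1.7992e+02  9.0000e-02 -7.2890e+01] w 0.0873 F [-0.42  0.43 -0.12]
 rotvec [0.0014 0.0016 0.0246]  shift(after rot) [ 9.6 -0.   8.9]  shift(now) [9.6 0.2 8.9]
```

View pics/b_w3.png

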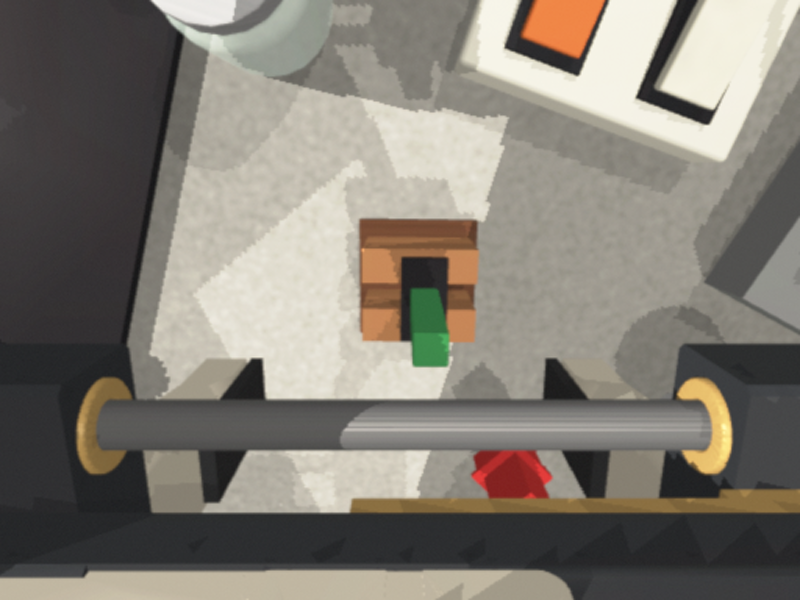

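```bash
python3 -c "
from h import *
import pickle
im,ci=pickle.load(open('pics/w3.png.pkl','rb'))
print(onz(ci,430/1.5625,350/1.5625,.133),onz(ci,424/1.5625,300/1.5625,.058))
to([.450,.2993,.08],-73)"
```

```text
[0.45023442 0.29900409 0.133     ] [0.4505817  0.29867939 0.058     ]
t 2.4 tcp [0.4471 0.3084 0.1688] rpy [ 1.799e+02  1.000e-01 -7.291e+01] w 0.0876 F [-0.73 -0.14 -0.37]
 rotvec [0.0018 0.0018 0.0016]  shift(after rot) [ 9.6 -0.1 88.8]  shift(now) [ 9.7 -0.3 88.8]
```

step_arm(
  deltas=[
    [0.001,0.001,0,9,0,0,1],
    [0,0,0,1,0,20,1],
    [0,0,0,0,0,20,1],
    [0,0,0,0,0,20,1],
    [0,0,0,0,0,18,1],
    [0,0,0,0,0,3,1],
    [0,0,0,0,0,0,1],
  ],
)

```text
time_s: 3.1
tcp_pos: [0.4544, 0.302, 0.0971]
eef_rot: [-179.1, 0.6, -72.7]
contact_force: [0.3, 1.3, 0.0]
gripper_width: 0.0875
```

```bash
python3 -c "
from h import *
to([.4503,.2990,.08],-73)"
```

```text
t 3.1 tcp [0.4544 0.302  0.0971] rpy [-179.12    0.56  -72.69] w 0.0875 F [0.32 1.33 0.05]
 rotvec [-0.0153  0.0097  0.0054]  shift(after rot) [ 1.7  4.8 17.1]  shift(now) [ 1.8  5.  17. ]
```

step_arm(
  deltas=[
    [-0.015,0.01,0.005,2,5,8,1],
    [0,0,0,0,0,6,1],
    [0,0,0,0,0,0,1],
    [0,0,0,0,0,0,1],
  ],
)

```text
time_s: 3.5
tcp_pos: [0.4513, 0.2998, 0.0855]
eef_rot: [-179.8, 0.1, -73.0]
contact_force: [0.2, 0.1, -0.2]
gripper_width: 0.0877
```

```bash
python3 -c "
from h import *
to([.4503,.2990,.08],-73)"
```

```text
t 3.5 tcp [0.4513 0.2998 0.0855] rpy [-1.7979e+02  1.0000e-01 -7.2980e+01] w 0.0877 F [ 0.24  0.11 -0.18]
 rotvec [-0.0036  0.0017  0.0003]  shift(after rot) [0.4 1.2 5.5]  shift(now) [0.4 1.2 5.5]
```

step_arm(
  deltas=[
    [-0.003,0.002,0,0.5,1,5,1],
    [0,0,0,0,0,1,1],
    [0,0,0,0,0,0,-1],
    [0,0,0,0,0,0,-1],
    [0,0,0,0,0,0,-1],
    [0,0,0,0,0,0,-1],
    [0,0,0,0,0,0,-1],
    [0,0,0,0,0,0,-1],
  ],
  squeeze=50,
)

```text
time_s: 4.3
tcp_pos: [0.4508, 0.2993, 0.0796]
eef_rot: [-179.9, -0.0, -73.0]
contact_force: [0.2, 0.2, 1.1]
gripper_width: 0.0451
```

```bash
python3 -c "
from h import *
to([.4503,.2990,.08],-73)"
```

```text
t 4.3 tcp [0.4508 0.2993 0.0796] rpy [-1.7994e+02 -1.0000e-02 -7.2960e+01] w 0.0451 F [0.2  0.15 1.08]
 rotvec [-0.0011 -0.0001  0.0007]  shift(after rot) [ 0.2  0.5 -0.4]  shift(now) [ 0.2  0.5 -0.4]
```

step_arm(
  deltas=[
    [0,0,0,0,0,0,-1],
    [0,0,0,0,0,0,-1],
    [0,0,0,0,0,0,-1],
    [0,0,0,0,0,0,-1],
    [0,0,0,0,0,0,-1],
    [0,0,0,0,0,0,-1],
  ],
)

```text
time_s: 4.9
tcp_pos: [0.4508, 0.2993, 0.0797]
eef_rot: [-179.9, 0.0, -73.0]
contact_force: [-0.7, 0.5, 0.0]
gripper_width: 0.0138
```

```bash
python3 -c "
from h import *
to([.4503,.2990,.08],-73)"
```

```text
t 4.9 tcp [0.4508 0.2993 0.0797] rpy [-179.93    0.    -72.96] w 0.0138 F [-0.74  0.47  0.02]
 rotvec [-0.0013  0.      0.0006]  shift(after rot) [ 0.2  0.6 -0.3]  shift(now) [ 0.2  0.6 -0.3]
```

step_arm(
  deltas=[
    [0,0,0,0,0,-10,-1],
    [0,0,0,0,0,-15,-1],
    [0,0,0,0,0,-20,-1],
    [0,0,0,0,0,-25,-1],
    [0,0,0,0,0,-30,-1],
    [0,0,0,0,0,-20,-1],
    [0,0,0,0,0,-10,-1],
    [0,0,0,0,0,0,-1],
    [0,0,0,0,0,0,-1],
  ],
)

```text
time_s: 5.8
tcp_pos: [0.45, 0.2983, 0.2177]
eef_rot: [-180.0, -0.0, -73.0]
contact_force: [0.8, 0.5, -0.5]
gripper_width: 0.0138
```

```bash
python3 -c "
from h import *
to([.51,.13,.21],-99.8);look('wrist','w4.png')"
```

```text
t 5.8 tcp [0.45   0.2983 0.2177] rpy [-1.7996e+02 -2.0000e-02 -7.2980e+01] w 0.0138 F [ 0.81  0.5  -0.5 ]
 rotvec [-8.000e-04 -1.000e-04  4.682e-01]  shift(after rot) [155.7 -87.8   7.7]  shift(now) [178.5  -8.1   7.8]
```

View pics/b_w4.png

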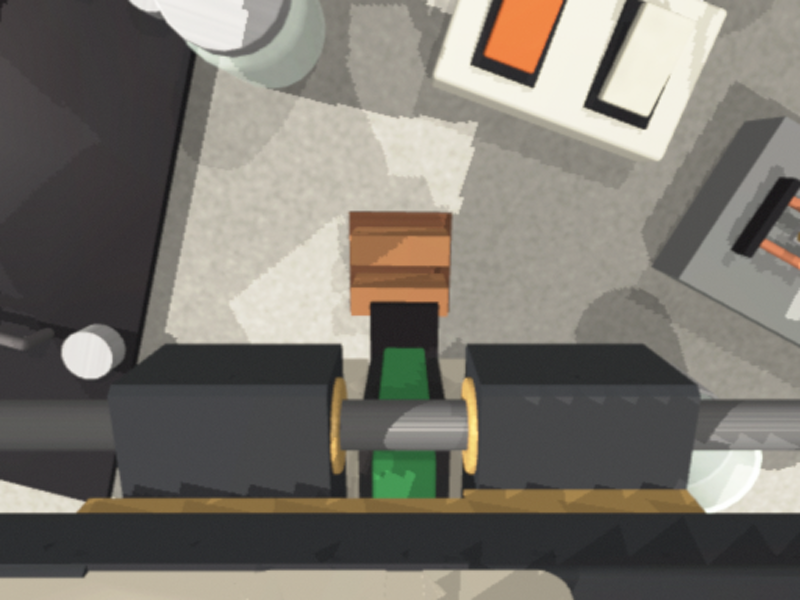

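step_arm(
  deltas=[
    [0,0,0.117,20,0,0,-1],
    [0,0,0.117,20,0,0,-1],
    [0,0,0.117,20,0,0,-1],
    [0,0,0.117,20,0,0,-1],
    [0,0,0,40,-10,0,-1],
    [0,0,0,40,-10,0,-1],
    [0,0,0,40,-10,0,-1],
    [0,0,0,40,-10,0,-1],
    [0,0,0,40,-10,0,-1],
    [0,0,0,0,0,0,-1],
  ],
)

```text
time_s: 6.85
tcp_pos: [0.4652, 0.0015, 0.2059]
eef_rot: [179.1, -1.0, -100.8]
contact_force: [-0.5, -0.0, -1.8]
gripper_width: 0.014
```

```bash
python3 -c "
from h import *
to([.48,-.01,.21],-99.8)"
```

```text
t 6.85 tcp [0.4652 0.0015 0.2059] rpy [ 179.12   -0.95 -100.76] w 0.014 F [-0.54 -0.01 -1.79]
 rotvec [ 0.0155 -0.0165 -0.0168]  shift(after rot) [  8.9 -16.6  -4.1]  shift(now) [  8.6 -16.6  -4.2]
```

step_arm(
  deltas=[
    [0.015,-0.016,-0.017,8,-15,-4,-1],
    [0,0,0,0,0,0,-1],
    [0,0,0,0,0,0,-1],
  ],
)

```text
time_s: 7.15
tcp_pos: [0.4768, -0.0109, 0.2065]
eef_rot: [179.7, -0.1, -100.0]
contact_force: [0.3, 0.2, -0.9]
gripper_width: 0.0135
```

```bash
python3 -c "
from h import *
look('wrist','w5.png');to([.48,-.01,.21],-99.8)"
```

```text
t 7.2 tcp [ 0.4769 -0.0107  0.2066] rpy [ 1.7968e+02 -1.5000e-01 -9.9980e+01] w 0.0138 F [-0.92  0.1  -1.83]
 rotvec [ 0.0057 -0.0026 -0.0031]  shift(after rot) [-1.2 -2.9 -3.4]  shift(now) [-1.2 -2.9 -3.4]
```

View pics/b_w5.png

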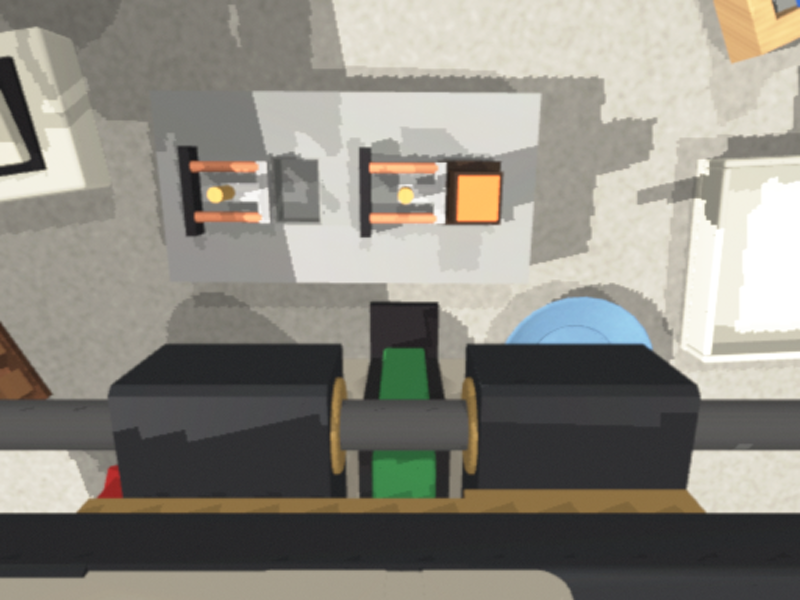

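```bash
python3 - <<'E'
import cv2
a=cv2.imread('pics/w5.png')
cv2.imwrite('pics/z5.png',cv2.resize(a[50:190,90:360],(790,410),interpolation=cv2.INTER_CUBIC))
cv2.imwrite('pics/z5b.png',cv2.resize(a[90:155,110:210],(800,520),interpolation=cv2.INTER_CUBIC))
cv2.imwrite('pics/z5c.png',cv2.resize(a[90:155,225:325],(800,520),interpolation=cv2.INTER_CUBIC))
E
```

```text
(no output)
```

View pics/z5b.png

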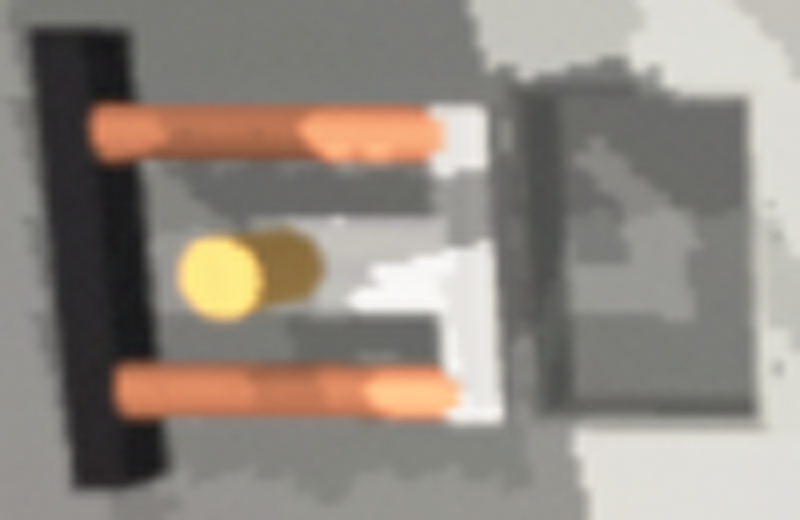

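View pics/z5c.png

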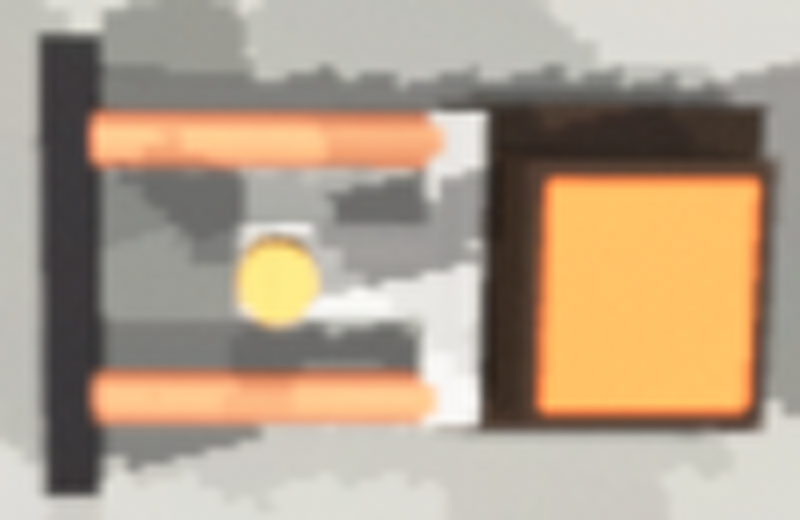

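View pics/z5.png

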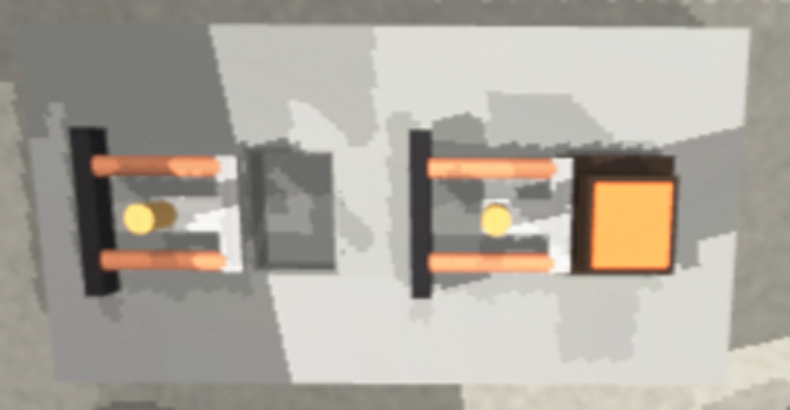

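```bash
python3 - <<'E'
from h import *
import pickle
im,ci=pickle.load(open('pics/w5.png.pkl','rb'))
b=lambda u,v:(110+u/8-.44,90+v/8-.44); c=lambda u,v:(225+u/8-.44,90+v/8-.44); a=lambda u,v:(90+u/2.926-.33,50+v/2.926-.33)
s1=onz(ci,*b(221,278),.076); s0=onz(ci,*c(278,281),.076); so=[onz(ci,*b(*p),.04) for p in[(520,96),(748,98),(758,412),(540,415)]]
d=[onz(ci,*a(*p),.04) for p in[(18,25),(750,28),(727,383),(57,380)]]
sp=onz(ci,*c((545+765+752+538)/4,(175+175+412+415)/4),.090)
print('s1',s1,'s0',s0,'dist',np.linalg.norm(s1-s0),'yaw',np.degrees(np.arctan2(-(s1-s0)[0],(s1-s0)[1])))
print('sock',np.mean(so,0),np.array(so).round(4).tolist()); print('dock',np.mean(d,0),np.array(d).round(4).tolist()); print('spent',sp)
yv=(s1-s0)/np.linalg.norm(s1-s0)
print('bay1 pred',s1-.036*yv,'bay0',s0-.036*yv,'dock c', s0+.034*yv)
E
```

```text
s1 [0.54507641 0.07785311 0.076     ] s0 [ 0.52741562 -0.02065823  0.076     ] dist 0.10008190272843591 yaw -10.163827552915336
sock [0.53874675 0.04207815 0.04      ] [[0.5587, 0.0516, 0.04], [0.554, 0.0262, 0.04], [0.5191, 0.0327, 0.04], [0.5232, 0.0578, 0.04]]
dock [0.53319161 0.01243942 0.04      ] [[0.6064, 0.111, 0.04], [0.5676, -0.1055, 0.04], [0.4597, -0.0862, 0.04], [0.4991, 0.1305, 0.04]]
spent [ 0.52077515 -0.05633226  0.09      ]
bay1 pred [0.53872373 0.04241805 0.076     ] bay0 [ 0.52106294 -0.05609329  0.076     ] dock c [0.53341538 0.01280822 0.076     ]
```

```bash
python3 -c "
from h import *
to([.5274,-.0207,.185],-100.2)"
```

```text
t 7.2 tcp [ 0.4769 -0.0107  0.2066] rpy [ 1.7968e+02 -1.5000e-01 -9.9980e+01] w 0.0138 F [-0.92  0.1  -1.83]
 rotvec [ 0.0056 -0.0026  0.0038]  shift(after rot) [  0.9 -51.5  21.6]  shift(now) [  1.1 -51.6  21.3]
```

step_arm(
  deltas=[
    [0.005,-0.002,0.004,0,-17,0,-1],
    [0,0,0,0,-17,6,-1],
    [0,0,0,1,-16,8,-1],
    [0,0,0,0,0,6,-1],
    [0,0,0,0,0,0,-1],
    [0,0,0,0,0,0,-1],
    [0,0,0,0,0,0,-1],
  ],
)

```text
time_s: 7.9
tcp_pos: [0.5285, -0.0169, 0.1841]
eef_rot: [179.9, -0.1, -99.9]
contact_force: [-0.5, -0.1, -0.1]
gripper_width: 0.0139
```

```bash
python3 -c "
from h import *
to([.5274,-.0207,.185],-100.2)"
```

```text
t 7.9 tcp [ 0.5285 -0.0169  0.1841] rpy [ 1.7986e+02 -1.1000e-01 -9.9940e+01] w 0.0139 F [-0.54 -0.1  -0.12]
 rotvec [ 0.0024 -0.0019  0.0046]  shift(after rot) [ 4.   0.4 -0.9]  shift(now) [ 4.   0.5 -0.9]
```

step_arm(
  deltas=[
    [0.002,-0.002,0.004,4,0.5,0,-1],
    [0,0,0,0,0,10,-1],
    [0,0,0,0,0,0,-1],
    [0,0,0,0,0,0,-1],
  ],
)

```text
time_s: 8.3
tcp_pos: [0.5268, -0.0207, 0.1745]
eef_rot: [-179.9, 0.1, -100.1]
contact_force: [1.1, 0.4, -1.2]
gripper_width: 0.0138
```

```bash
python3 -c "
from h import *
to([.5274,-.0207,.1287],-100.2); look('wrist','w6.png'); look('side','s6.png')
import cv2
a=cv2.imread('pics/s6.png')
cv2.imwrite('pics/zs6.png',cv2.resize(a[160:250,190:300],(733,600),interpolation=cv2.INTER_CUBIC))
"
```

```text
t 8.3 tcp [ 0.5268 -0.0207  0.1745] rpy [-1.7990e+02  8.0000e-02 -1.0015e+02] w 0.0138 F [ 1.09  0.44 -1.15]
 rotvec [-0.0018  0.0014  0.0009]  shift(after rot) [-0.1 -0.6 45.8]  shift(now) [-0.1 -0.5 45.8]
```

View pics/zs6.png

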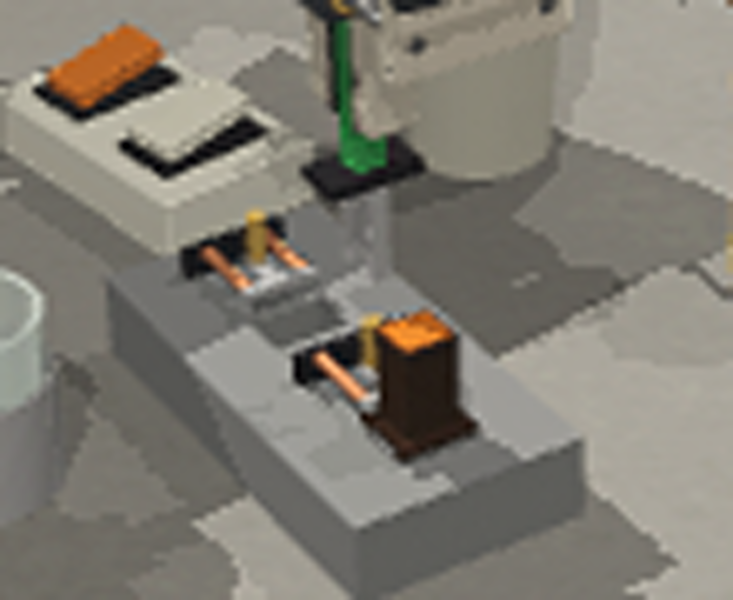

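step_arm(
  deltas=[
    [0,0,0,0,-0.5,10,-1],
    [0,0,0,0,0,10,-1],
    [0,0,0,0,0,8,-1],
    [0,0,0,0,0,6,-1],
    [0,0,0,0,0,0,-1],
    [0,0,0,0,0,0,-1],
  ],
)

```text
time_s: 9.0
tcp_pos: [0.5269, -0.0208, 0.1365]
eef_rot: [-180.0, 0.0, -100.2]
contact_force: [0.4, 0.3, -0.8]
gripper_width: 0.0135
```

```bash
python3 -c "
from h import *
to([.5274,-.0207,.1297],-100.2)"
```

```text
t 9.0 tcp [ 0.5269 -0.0208  0.1365] rpy [-1.8000e+02  4.0000e-02 -1.0016e+02] w 0.0135 F [ 0.4   0.31 -0.78]
 rotvec [-0.      0.0007  0.0008]  shift(after rot) [-0.2 -0.5  6.8]  shift(now) [-0.2 -0.5  6.8]
```

step_arm(
  deltas=[
    [0,0,0,0,0,6,-1],
    [0,0,0,0,0,0,-1],
    [0,0,0,-3,0,0,-1],
    [0,0,0,-3,0,0,-1],
    [0,0,0,-3,0,0,-1],
    [0,0,0,-3,0,0,-1],
    [0,0,0,0,0,0,-1],
    [0,0,0,0,0,0,-1],
  ],
)

```text
time_s: 9.8
tcp_pos: [0.529, -0.0096, 0.1306]
eef_rot: [180.0, -0.1, -100.1]
contact_force: [-0.3, -3.9, -2.7]
gripper_width: 0.0135
```

```bash
python3 -c "
from h import *
to([.5274,-.0207,.1297],-100.2); look('side','s7.png')
import cv2
a=cv2.imread('pics/s7.png')
cv2.imwrite('pics/zs7.png',cv2.resize(a[160:250,190:300],(733,600),interpolation=cv2.INTER_CUBIC))
"
```

```text
t 9.8 tcp [ 0.529  -0.0096  0.1306] rpy [ 1.8000e+02 -1.2000e-01 -1.0013e+02] w 0.0135 F [-0.27 -3.87 -2.71]
 rotvec [ 0.0001 -0.0021  0.0012]  shift(after rot) [11.2 -0.4  0.9]  shift(now) [11.2 -0.4  0.9]
```

View pics/zs7.png

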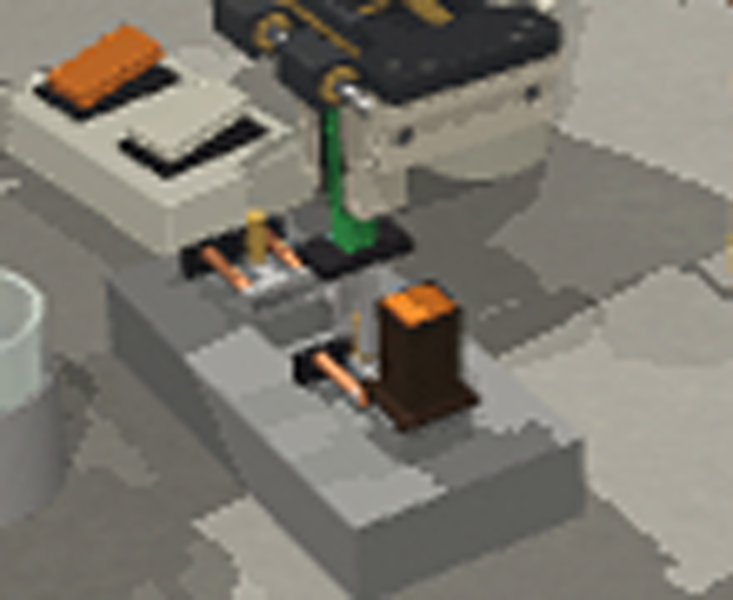

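step_arm(
  deltas=[
    [0,0,0,4,0,0,-1],
    [0,0,0,4,0,0,-1],
    [0,0,0,3,0,0,-1],
    [0,0,0,0,0,0,-1],
    [0,0,0,0,0,-10,-1],
    [0,0,0,0,0,-20,-1],
    [0,0,0,0,0,-30,-1],
    [0,0,0,0,0,-20,-1],
    [0,0,0,0,0,0,-1],
  ],
)

```text
time_s: 10.75
tcp_pos: [0.5278, -0.0197, 0.2167]
eef_rot: [-179.9, 0.1, -100.2]
contact_force: [-0.7, 0.1, -0.3]
gripper_width: 0.0136
```

```bash
python3 -c "
from h import *
to([.45,.298,.2],-73); look('side','s8.png')
import cv2
a=cv2.imread('pics/s8.png')
cv2.imwrite('pics/zs8.png',cv2.resize(a[160:250,190:300],(733,600),interpolation=cv2.INTER_CUBIC))
"
```

```text
t 10.75 tcp [ 0.5278 -0.0197  0.2167] rpy [-1.7987e+02  1.0000e-01 -1.0016e+02] w 0.0136 F [-0.71  0.11 -0.25]
 rotvec [-0.0027  0.0012 -0.474 ]  shift(after rot) [-326.5  -18.5   16.7]  shift(now) [-298.9  132.6   16.9]
```

View pics/zs8.png

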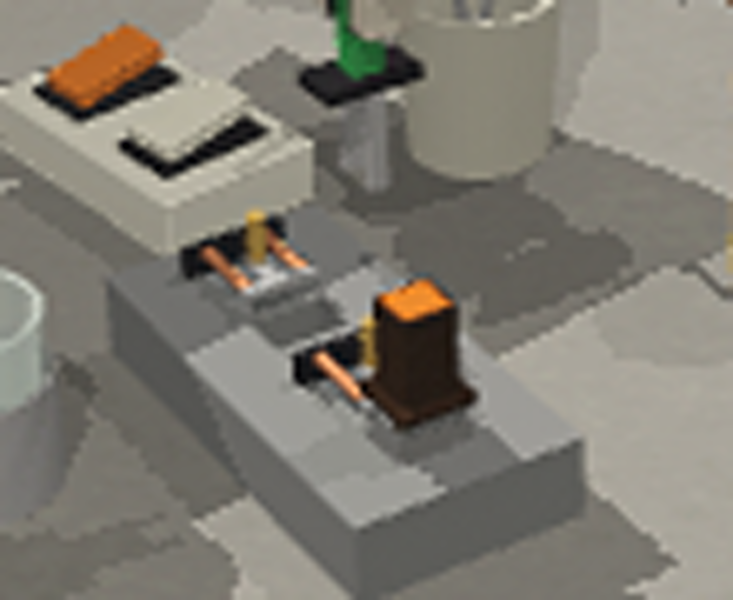

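step_arm(
  deltas=[
    [0,0,-0.1185,-20,0,0,-1],
    [0,0,-0.1185,-25,10,0,-1],
    [0,0,-0.1185,-30,8,0,-1],
    [0,0,-0.1185,-35,4,0,-1],
    [0,0,0,-40,0,0,-1],
    [0,0,0,-40,0,0,-1],
    [0,0,0,-40,0,0,-1],
    [0,0,0,-30,0,0,-1],
    [0,0,0,0,0,0,-1],
  ],
)

```text
time_s: 11.7
tcp_pos: [0.4496, 0.2397, 0.2105]
eef_rot: [179.7, 0.1, -72.1]
contact_force: [0.2, -0.6, -1.5]
gripper_width: 0.0137
```

```bash
python3 -c "
from h import *
to([.4508,.2993,.16],-73)
"
```

```text
t 11.7 tcp [0.4496 0.2397 0.2105] rpy [ 1.797e+02  1.100e-01 -7.211e+01] w 0.0137 F [ 0.24 -0.55 -1.51]
 rotvec [0.0053 0.0018 0.0155]  shift(after rot) [-56.6 -18.6  50.5]  shift(now) [-56.2 -19.8  50.5]
```

step_arm(
  deltas=[
    [0.005,0.002,0.015,-28,-10,0,-1],
    [0,0,0,-28,-9,0,-1],
    [0,0,0,0,0,0,-1],
    [0,0,0,0,0,0,-1],
  ],
)

```text
time_s: 12.1
tcp_pos: [0.4488, 0.3, 0.2076]
eef_rot: [179.7, -0.1, -72.9]
contact_force: [-0.5, 0.4, -1.0]
gripper_width: 0.014
```

```bash
python3 -c "
from h import *
to([.4508,.2993,.16],-73)
"
```

```text
t 12.1 tcp [0.4488 0.3    0.2076] rpy [ 1.7973e+02 -1.1000e-01 -7.2910e+01] w 0.014 F [-0.55  0.35 -1.01]
 rotvec [ 0.0046 -0.002   0.0016]  shift(after rot) [ 1.2 -1.7 47.6]  shift(now) [ 1.1 -1.9 47.6]
```

step_arm(
  deltas=[
    [0.004,-0.002,0.001,1,-2,20,-1],
    [0,0,0,0,0,20,-1],
    [0,0,0,0,0,18,-1],
    [0,0,0,0,0,0,-1],
    [0,0,0,0,0,0,-1],
  ],
)

```text
time_s: 12.6
tcp_pos: [0.4511, 0.2953, 0.1475]
eef_rot: [179.9, -0.0, -73.1]
contact_force: [-1.0, 0.9, 0.3]
gripper_width: 0.0136
```

```bash
python3 -c "
from h import *
to([.4508,.2993,.0797],-73)
"
```

```text
t 12.6 tcp [0.4511 0.2953 0.1475] rpy [ 1.7989e+02 -3.0000e-02 -7.3130e+01] w 0.0136 F [-1.01  0.9   0.32]
 rotvec [ 0.0019 -0.0006 -0.0022]  shift(after rot) [-3.9 -0.9 67.8]  shift(now) [-3.9 -1.  67.8]
```

step_arm(
  deltas=[
    [0.002,0,-0.002,-4,-1,5,-1],
    [0,0,0,0,0,15,-1],
    [0,0,0,0,0,15,-1],
    [0,0,0,0,0,10,-1],
    [0,0,0,0,0,0,-1],
    [0,0,0,0,0,0,-1],
  ],
)

```text
time_s: 13.2
tcp_pos: [0.4535, 0.3017, 0.1054]
eef_rot: [-179.6, 0.2, -73.0]
contact_force: [-0.2, 1.6, 0.7]
gripper_width: 0.0136
```

```bash
python3 -c "
from h import *
to([.4508,.2993,.0797],-73)
"
```

```text
t 13.2 tcp [0.4535 0.3017 0.1054] rpy [-179.57    0.2   -73.01] w 0.0136 F [-0.16  1.6   0.73]
 rotvec [-0.0075  0.0035 -0.0002]  shift(after rot) [ 1.5  3.3 25.7]  shift(now) [ 1.6  3.4 25.7]
```

step_arm(
  deltas=[
    [-0.007,0.003,0,1.5,3,0,-1],
    [0,0,0,0,0,8,-1],
    [0,0,0,0,0,8,-1],
    [0,0,0,0,0,0,-1],
    [0,0,0,0,0,0,-1],
  ],
)

```text
time_s: 13.7
tcp_pos: [0.4516, 0.3001, 0.0899]
eef_rot: [-179.9, 0.1, -73.0]
contact_force: [-0.1, 0.1, -0.3]
gripper_width: 0.0137
```

```bash
python3 -c "
from h import *
to([.4508,.2993,.0797],-73)
"
```

```text
t 13.7 tcp [0.4516 0.3001 0.0899] rpy [-1.7986e+02  1.0000e-01 -7.3000e+01] w 0.0137 F [-0.1   0.08 -0.29]
 rotvec [-0.0024  0.0018  0.0001]  shift(after rot) [ 0.6  1.  10.2]  shift(now) [ 0.6  1.  10.2]
```

step_arm(
  deltas=[
    [-0.002,0.001,0,0.5,1,5,-1],
    [0,0,0,0,0,5,-1],
    [0,0,0,0,0,2,-1],
    [0,0,0,0,0,0,-1],
    [0,0,0,0,0,0,-1],
    [0,0,0,0,0,0,-1],
  ],
)

```text
time_s: 14.3
tcp_pos: [0.4512, 0.3, 0.0798]
eef_rot: [-179.9, 0.1, -72.9]
contact_force: [0.3, -0.8, -1.0]
gripper_width: 0.0137
```

```bash
python3 -c "
from h import *
to([.4508,.2993,.0797],-73)
"
```

```text
t 14.3 tcp [0.4512 0.3    0.0798] rpy [-1.7985e+02  7.0000e-02 -7.2910e+01] w 0.0137 F [ 0.32 -0.83 -1.02]
 rotvec [-0.0026  0.0013  0.0016]  shift(after rot) [0.6 0.6 0.1]  shift(now) [0.5 0.6 0.1]
```

step_arm(
  deltas=[
    [0,0,0,0,0,0,0],
    [0,0,0,0,0,0,0],
    [0,0,0,0,0,0,0],
    [0,0,0,0,0,0,0.2],
    [0,0,0,0,0,0,0.5],
    [0,0,0,0,0,-15,0.5],
    [0,0,0,0,0,-30,0.5],
    [0,0,0,0,0,-40,0.5],
    [0,0,0,0,0,-45,0.5],
    [0,0,0,0,0,-10,0.5],
  ],
)

```text
time_s: 15.3
tcp_pos: [0.4501, 0.2981, 0.2211]
eef_rot: [179.8, -0.2, -72.9]
contact_force: [0.2, 0.7, -0.1]
gripper_width: 0.0657
```

```bash
python3 -c "
from h import *
look('wrist','w9.png');to([.521,-.0562,.2],-100.2)
"
```

```text
t 15.35 tcp [0.4498 0.298  0.2207] rpy [179.75  -0.2  -72.95] w 0.0659 F [-0.33  0.59  0.87]
 rotvec [ 0.0035 -0.0045  0.4755]  shift(after rot) [ 336.  -132.8   20.7]  shift(now) [359.4  35.7  22.1]
```

View pics/b_w9.png

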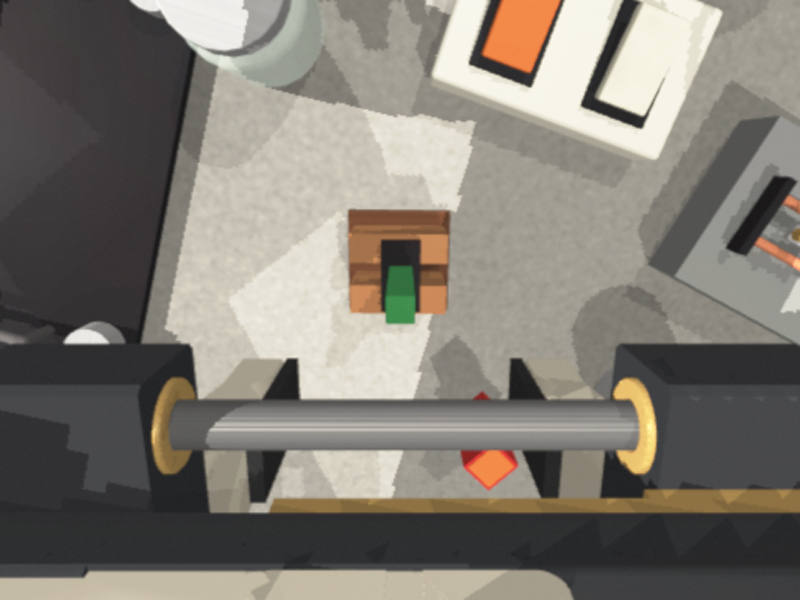

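step_arm(
  deltas=[
    [0,0,0,30,3,0,1],
    [0,0,0,40,4,0,1],
    [0,0,0,40,4,0,1],
    [0,0,0,40,4,0,1],
    [0,0,0,40,4,0,1],
    [0,0,0,40,4,0,1],
    [0,0,0,40,4,0,1],
    [0,0,0,30,4,0,1],
    [0,0,0,0,0,0,1],
  ],
)

```text
time_s: 16.25
tcp_pos: [0.5075, -0.0077, 0.2161]
eef_rot: [179.5, -0.1, -72.7]
contact_force: [0.5, 0.3, -1.0]
gripper_width: 0.0878
```

step_arm(
  deltas=[
    [0,0,0.14,0,0,0,1],
    [0,0,0.14,0,0,0,1],
    [0,0,0.14,0,0,0,1],
    [0,0,0.14,0,0,0,1],
    [0,0,0.14,0,0,0,1],
    [0,0,0.14,0,0,0,1],
    [0,0,0.14,0,0,0,1],
    [0,0,0.14,0,0,0,1],
    [0,0,0.14,0,0,0,1],
    [0,0,0.14,0,0,0,1],
  ],
)

```text
time_s: 17.25
tcp_pos: [0.5035, -0.0059, 0.2078]
eef_rot: [179.8, -1.0, -156.2]
contact_force: [0.4, 0.9, -0.5]
gripper_width: 0.0877
```

```bash
python3 -c "
from h import *
to([.521,-.0562,.2],169.8)
"
```

```text
t 17.25 tcp [ 0.5035 -0.0059  0.2078] rpy [ 179.83   -1.   -156.24] w 0.0877 F [ 0.38  0.91 -0.49]
 rotvec [-0.0023 -0.0178  0.5928]  shift(after rot) [-26.2 -46.4   7.8]  shift(now) [  4.1 -53.1   7.7]
```

step_arm(
  deltas=[
    [0,-0.018,0.145,0,0,0,1],
    [0,0,0.145,0,0,0,1],
    [0,0,0.145,0,0,0,1],
    [0,0,0.145,0,0,0,1],
    [0,0,0,-26,0,0,1],
    [0,0,0,0,0,0,1],
    [0,0,0,0,0,0,1],
  ],
)

```text
time_s: 17.95
tcp_pos: [0.5267, -0.0075, 0.2025]
eef_rot: [180.0, -0.4, 169.1]
contact_force: [-0.6, -0.1, -0.4]
gripper_width: 0.0878
```

```bash
python3 -c "
from h import *
look('wrist','w10.png');to([.521,-.0562,.2],169.8)
"
```

```text
t 18.0 tcp [ 0.5267 -0.0075  0.2025] rpy [179.96  -0.35 169.16] w 0.0877 F [ 0.32 -0.3  -0.1 ]
 rotvec [ 0.0007 -0.0061 -0.0111]  shift(after rot) [ -3.  -49.    2.5]  shift(now) [ -3.5 -49.    2.4]
```

View pics/b_w10.png

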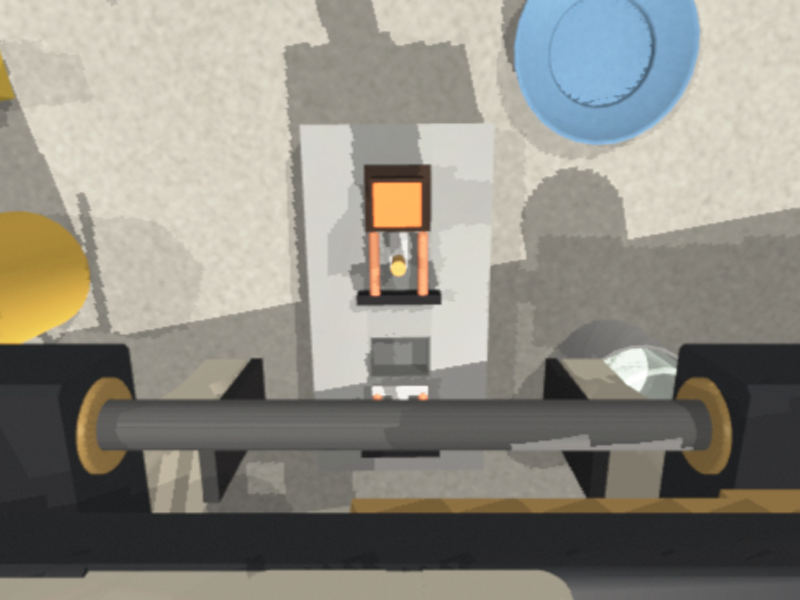

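```bash
python3 -c "
from h import *
import pickle
im,ci=pickle.load(open('pics/w10.png.pkl','rb'))
print(onz(ci,397/1.5625,205/1.5625,.105), onz(ci,398/1.5625,266/1.5625,.076))
print(onz(ci,400/1.5625,357/1.5625,.04))
to([.521,-.0562,.14],169.8)
"
```

```text
[ 0.52061194 -0.05544453  0.105     ] [ 0.52676785 -0.02154062  0.076     ]
[0.5379913 0.0426095 0.04     ]
t 18.0 tcp [ 0.5267 -0.0075  0.2025] rpy [179.96  -0.35 169.16] w 0.0877 F [ 0.32 -0.3  -0.1 ]
 rotvec [ 0.0007 -0.0061 -0.0111]  shift(after rot) [ -3.  -49.   62.5]  shift(now) [ -3.9 -49.   62.4]
```

step_arm(
  deltas=[
    [0,-0.006,-0.011,-3,-25,0,1],
    [0,0,0,0,-24,10,1],
    [0,0,0,0,0,25,1],
    [0,0,0,0,0,25,1],
    [0,0,0,0,0,0,1],
    [0,0,0,0,0,0,1],
  ],
)

```text
time_s: 18.6
tcp_pos: [0.5185, -0.0563, 0.1413]
eef_rot: [179.9, 0.1, 170.1]
contact_force: [0.8, -0.3, -0.0]
gripper_width: 0.0875
```

```bash
python3 -c "
from h import *
to([.521,-.0560,.069],169.8)
"
```

```text
t 18.6 tcp [ 0.5185 -0.0563  0.1413] rpy [1.7993e+02 7.0000e-02 1.7006e+02] w 0.0875 F [ 0.85 -0.28 -0.02]
 rotvec [0.0013 0.0011 0.0046]  shift(after rot) [-2.4  0.7 72.3]  shift(now) [-2.3  0.6 72.3]
```

step_arm(
  deltas=[
    [0,0,0.004,-2.5,0.5,10,1],
    [0,0,0,0,0,20,1],
    [0,0,0,0,0,20,1],
    [0,0,0,0,0,12,1],
    [0,0,0,0,0,0,1],
    [0,0,0,0,0,0,1],
  ],
)

```text
time_s: 19.2
tcp_pos: [0.5261, -0.0539, 0.0818]
eef_rot: [179.7, 0.6, 170.0]
contact_force: [-0.1, -0.3, 0.4]
gripper_width: 0.0881
```

```bash
python3 -c "
from h import *
to([.521,-.0560,.069],169.8)
"
```

```text
t 19.2 tcp [ 0.5261 -0.0539  0.0818] rpy [179.74   0.6  169.97] w 0.0881 F [-0.07 -0.28  0.36]
 rotvec [0.0046 0.0105 0.003 ]  shift(after rot) [ 4.6 -2.9 12.8]  shift(now) [ 4.8 -3.  12.8]
```

step_arm(
  deltas=[
    [0.004,0.01,0.003,4,-2,5,1],
    [0,0,0,0,0,5,1],
    [0,0,0,0,0,0,1],
    [0,0,0,0,0,0,1],
  ],
)

```text
time_s: 19.6
tcp_pos: [0.5231, -0.0548, 0.0733]
eef_rot: [179.9, 0.2, 169.8]
contact_force: [0.7, -0.2, -0.2]
gripper_width: 0.0875
```

```bash
python3 -c "
from h import *
to([.521,-.0560,.069],169.8)
"
```

```text
t 19.6 tcp [ 0.5231 -0.0548  0.0733] rpy [179.9    0.2  169.81] w 0.0875 F [ 0.75 -0.21 -0.19]
 rotvec [0.0017 0.0034 0.0002]  shift(after rot) [ 1.9 -1.6  4.3]  shift(now) [ 1.9 -1.6  4.3]
```

step_arm(
  deltas=[
    [0.002,0.003,0,2,-1.5,3.5,1],
    [0,0,0,0,0,0,1],
    [0,0,0,0,0,0,-1],
    [0,0,0,0,0,0,-1],
    [0,0,0,0,0,0,-1],
    [0,0,0,0,0,0,-1],
    [0,0,0,0,0,0,-1],
    [0,0,0,0,0,0,-1],
    [0,0,0,0,0,0,-1],
    [0,0,0,0,0,0,-1],
  ],
  squeeze=25,
)

```text
time_s: 20.6
tcp_pos: [0.5211, -0.056, 0.0702]
eef_rot: [-180.0, 0.1, 169.8]
contact_force: [0.2, -0.9, 0.5]
gripper_width: 0.0292
```

step_arm(
  deltas=[
    [0,0,0,0,0,0,-1],
    [0,0,0,0,0,0,-1],
    [0,0,0,0,0,0,-1],
  ],
)

```text
time_s: 20.9
tcp_pos: [0.521, -0.056, 0.07]
eef_rot: [-180.0, 0.1, 169.8]
contact_force: [-0.3, -0.0, -0.1]
gripper_width: 0.0258
```

```bash
python3 -c "
from h import *
to([.521,-.0560,.069],169.8)
"
```

```text
t 20.9 tcp [ 0.521 -0.056  0.07 ] rpy [-1.7999e+02  6.0000e-02  1.6981e+02] w 0.0258 F [-0.31 -0.04 -0.07]
 rotvec [-0.0002  0.001   0.0001]  shift(after rot) [-0.  0.  1.]  shift(now) [-0.  0.  1.]
```

step_arm(
  deltas=[
    [0,0,0,0,0,-6,-1],
    [0,0,0,0,0,-8,-1],
    [0,0,0,0,0,-10,-1],
    [0,0,0,0,0,-20,-1],
    [0,0,0,0,0,-30,-1],
    [0,0,0,0,0,-30,-1],
    [0,0,0,0,0,0,-1],
  ],
)

```text
time_s: 21.6
tcp_pos: [0.5207, -0.0563, 0.1818]
eef_rot: [-180.0, 0.1, 169.8]
contact_force: [-0.0, 0.8, -0.6]
gripper_width: 0.0258
```

```bash
python3 -c "
from h import *
to([.44,-.21,.18],169.8)
"
```

```text
t 21.6 tcp [ 0.5207 -0.0563  0.1818] rpy [-1.7996e+02  8.0000e-02  1.6982e+02] w 0.0258 F [-0.03  0.79 -0.57]
 rotvec [-0.0006  0.0013  0.0003]  shift(after rot) [  52.2 -165.5    1.8]  shift(now) [  52.3 -165.5    1.9]
```

step_arm(
  deltas=[
    [0,0,0,13,-41,0,-1],
    [0,0,0,13,-41,0,-1],
    [0,0,0,13,-41,0,-1],
    [0,0,0,13,-41,0,-1],
    [0,0,0,0,0,0,-1],
    [0,0,0,0,0,0,-1],
  ],
)

```text
time_s: 22.2
tcp_pos: [0.4384, -0.2127, 0.1858]
eef_rot: [179.9, 0.5, 169.9]
contact_force: [0.8, 0.1, -0.7]
gripper_width: 0.0262
```

```bash
python3 -c "
from h import *
look('wrist','w11.png');to([.44,-.25,.18],169.8)
"
```

```text
t 22.25 tcp [ 0.4385 -0.2123  0.1857] rpy [179.91   0.46 169.99] w 0.0256 F [ 0.    0.72 -1.33]
 rotvec [0.0016 0.008  0.0034]  shift(after rot) [ -8.1 -36.8   5.7]  shift(now) [ -8.  -36.9   5.7]
```

View pics/b_w11.png

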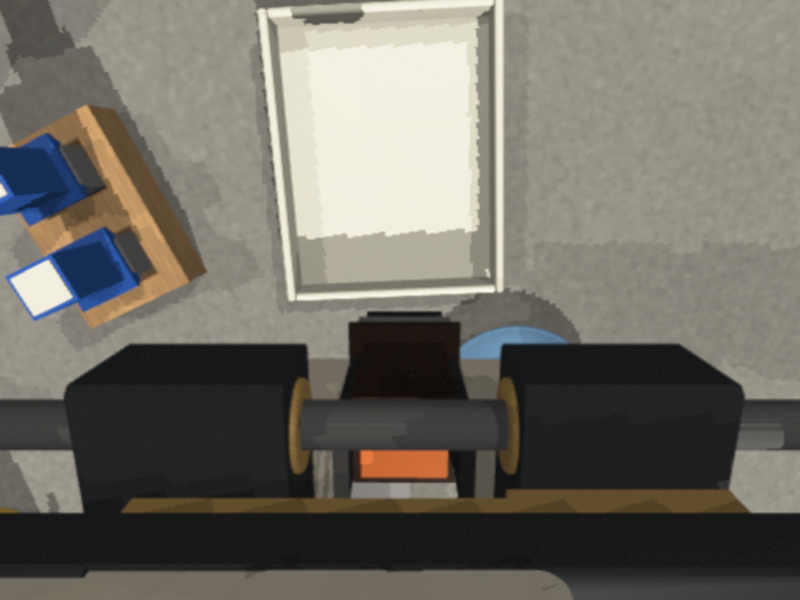

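```bash
python3 -c "
from h import *
import pickle
im,ci=pickle.load(open('pics/w11.png.pkl','rb'))
P=np.array([onz(ci,u/1.5625,v/1.5625,.03) for u,v in[(260,10),(500,0),(500,290),(292,300)]])
print(P,P.mean(0))
to([*P.mean(0)[:2],.18],169.8)
"
```

```text
[[ 0.4895379  -0.36894019  0.03      ]
 [ 0.36450923 -0.35144813  0.03      ]
 [ 0.38461392 -0.19665803  0.03      ]
 [ 0.50854545 -0.21205599  0.03      ]] [ 0.43680163 -0.28227559  0.03      ]
t 22.25 tcp [ 0.4385 -0.2123  0.1857] rpy [179.91   0.46 169.99] w 0.0256 F [ 0.    0.72 -1.33]
 rotvec [0.0016 0.008  0.0034]  shift(after rot) [-10.7 -69.2   5.7]  shift(now) [-10.4 -69.2   5.7]
```

step_arm(
  deltas=[
    [0.001,0.008,0.003,-5,-35,0,-1],
    [0,0,0,-5,-34,6,-1],
    [0,0,0,0,0,20,-1],
    [0,0,0,0,0,30,-1],
    [0,0,0,0,0,30,-1],
    [0,0,0,0,0,15,-1],
    [0,0,0,0,0,0,-1],
    [0,0,0,0,0,0,-1],
  ],
)

```text
time_s: 23.05
tcp_pos: [0.4436, -0.2788, 0.0834]
eef_rot: [180.0, 0.2, 170.5]
contact_force: [0.7, 0.4, -0.4]
gripper_width: 0.026
```

```bash
python3 -c "
from h import *
to([.437,-.282,.057],169.8)
"
```

```text
t 23.05 tcp [ 0.4436 -0.2788  0.0834] rpy [179.99   0.25 170.48] w 0.026 F [ 0.75  0.44 -0.4 ]
 rotvec [0.0003 0.0043 0.0118]  shift(after rot) [ 6.  -4.3 26.4]  shift(now) [ 6.1 -4.2 26.3]
```

step_arm(
  deltas=[
    [0,0.004,0,6,-4,8,-1],
    [0,0,0,0,0,8,-1],
    [0,0,0,0,0,6,-1],
    [0,0,0,0,0,2,-1],
    [0,0,0,0,0,0,-1],
    [0,0,0,0,0,0,-1],
  ],
)

```text
time_s: 23.65
tcp_pos: [0.4391, -0.2818, 0.0604]
eef_rot: [-180.0, 0.3, 170.6]
contact_force: [0.7, 0.2, -1.6]
gripper_width: 0.0259
```

```bash
python3 -c "
from h import *
to([.437,-.282,.057],169.8)
"
```

```text
t 23.65 tcp [ 0.4391 -0.2818  0.0604] rpy [-179.98    0.3   170.59] w 0.0259 F [ 0.71  0.16 -1.56]
 rotvec [-0.0003  0.0052  0.0137]  shift(after rot) [ 2.1 -0.6  3.4]  shift(now) [ 2.1 -0.6  3.4]
```

step_arm(
  deltas=[
    [0,0.005,0,0,0,3,-1],
    [0,0,0,0,0,1,-1],
    [0,0,0,0,0,0,-1],
    [0,0,0,0,0,0,-0.5],
    [0,0,0,0,0,0,-0.3],
    [0,0,0,0,0,0,0],
    [0,0,0,0,0,0,0.5],
    [0,0,0,0,0,0,0.5],
    [0,0,0,0,0,-10,0.5],
    [0,0,0,0,0,-30,0.5],
  ],
)

```text
time_s: 24.65
tcp_pos: [0.4374, -0.2813, 0.0952]
eef_rot: [180.0, -0.3, 170.6]
contact_force: [0.1, 0.3, 0.7]
gripper_width: 0.063
```

step_arm(
  deltas=[
    [0,0,0,0,0,-40,1],
    [0,0,0,0,0,-40,1],
    [0,0,0,0,30,0,1],
    [0,0,0,0,30,0,1],
    [0,0,0,0,0,0,1],
    [0,0,0,0,0,0,1],
  ],
)

```text
time_s: 25.25
tcp_pos: [0.4502, -0.2218, 0.188]
eef_rot: [-180.0, 0.3, 170.5]
contact_force: [-0.7, -0.6, -0.2]
gripper_width: 0.0877
```

```bash
python3 -c "
from h import *
look('wrist','w12.png');to([.437,-.282,.057],169.8)
"
```

```text
t 25.3 tcp [ 0.4502 -0.222   0.1879] rpy [-179.96    0.34  170.52] w 0.0873 F [ 0.69 -0.05  0.54]
 rotvec [-0.0007  0.0059  0.0125]  shift(after rot) [  2.4 -61.3 130.9]  shift(now) [  3.9 -61.2 130.9]
```

View pics/b_w12.png

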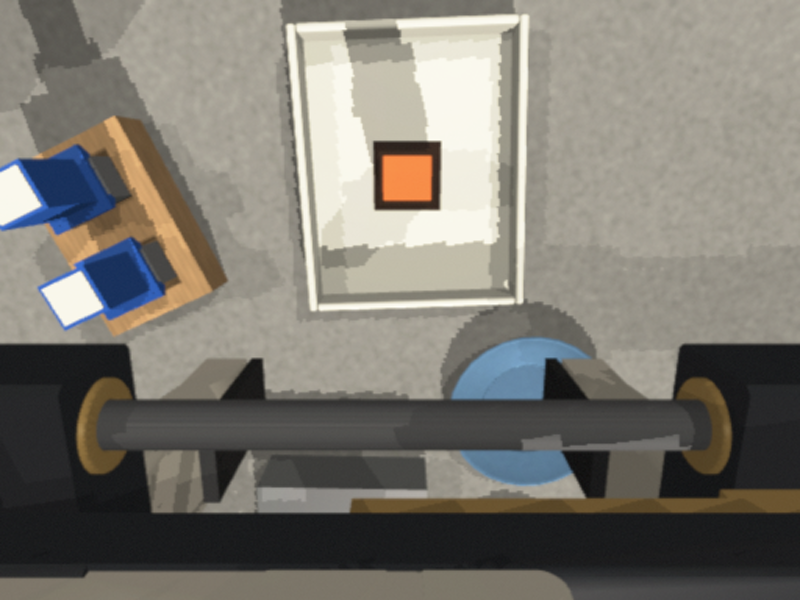

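```bash
python3 - <<'E'
from h import *
import pickle
im,ci=pickle.load(open('top0.pkl','rb'))
print(onz(ci,657/1.5625,298/1.5625,.24))
im,ci=pickle.load(open('side0.pkl','rb'))
for u,v,z in[(633,358,.235),(610,505,.0)]: print(onz(ci,u/1.5625,v/1.5625,z))
# caddy in w12
im,ci=pickle.load(open('pics/w12.png.pkl','rb'))
for u,v,z in[(117,117,.03),(225,283,.03),(72,297,.109),(12,195,.109)]: print(onz(ci,u/1.5625,v/1.5625,z))
to([.605,-.20,.2],-166)
E
```

```text
[ 0.53881667 -0.48334426  0.24      ]
[ 0.5481059  -0.47659969  0.235     ]
[ 0.52762095 -0.49485796  0.        ]
[ 0.5939532  -0.33907852  0.03      ]
[ 0.55781595 -0.23723629  0.03      ]
[ 0.5985911  -0.25501346  0.109     ]
[ 0.60986765 -0.30303496  0.109     ]
t 25.3 tcp [ 0.4502 -0.222   0.1879] rpy [-179.96    0.34  170.52] w 0.0873 F [ 0.69 -0.05  0.54]
 rotvec [-0.0019  0.0056 -0.4099]  shift(after rot) [-155.5  -16.1  -12.1]  shift(now) [-149.1   47.2  -11.2]
```

step_arm(
  deltas=[
    [0,0.005,-0.137,0,0,-4,1],
    [0,0,-0.137,0,0,-4,1],
    [0,0,-0.137,0,0,-4,1],
    [0,0,0,-40,-4,0,1],
    [0,0,0,-40,-4,0,1],
    [0,0,0,-40,-4,0,1],
    [0,0,0,-35,-4,0,1],
    [0,0,0,0,0,0,1],
    [0,0,0,0,0,0,1],
  ],
)

```text
time_s: 26.2
tcp_pos: [0.6063, -0.2039, 0.1982]
eef_rot: [-180.0, -0.3, -165.4]
contact_force: [-0.0, 0.2, -0.2]
gripper_width: 0.0879
```

```bash
python3 -c "
from h import *
look('wrist','w13.png');to([.605,-.20,.2],-166)
"
```

```text
t 26.25 tcp [ 0.6061 -0.2039  0.1981] rpy [-180.     -0.33 -165.37] w 0.0878 F [ 0.53 -0.7  -0.35]
 rotvec [-0.0001 -0.0057  0.0111]  shift(after rot) [ 0.1  4.1 -1.9]  shift(now) [ 0.1  4.1 -1.9]
```

View pics/b_w13.png

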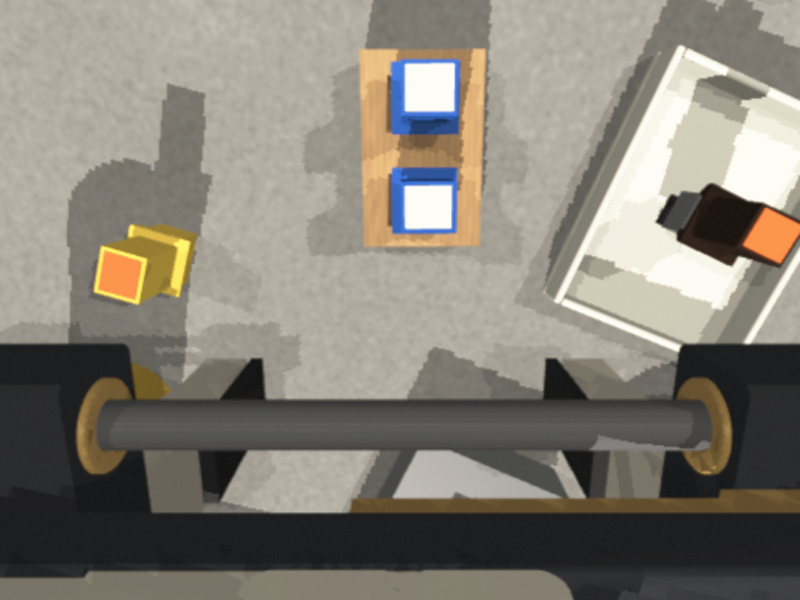

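```bash
cat > wt.py <<'E'
from h import *
def whites(im,ci,z,box):
    x0,y0,x1,y1=box
    m=cv2.inRange(im,(235,235,225),(255,255,255)); k=np.zeros_like(m); k[y0:y1,x0:x1]=m[y0:y1,x0:x1]
    n,l,s,c=cv2.connectedComponentsWithStats(k)
    for i in range(1,n):
        if s[i,4]>150:
            cn=cv2.findContours((l==i).astype(np.uint8),cv2.RETR_EXTERNAL,cv2.CHAIN_APPROX_NONE)[0][0]
            rc=cv2.minAreaRect(cn); print(s[i],np.round(rc[0],1),np.round(rc[1],1),round(rc[2],1),onz(ci,*rc[0],z).round(4))
E
python3 -c "
from wt import *
import pickle
im,ci=pickle.load(open('pics/w13.png.pkl','rb'))
whites(im,ci,.095,(240,30,310,155))
P=np.array([onz(ci,u/1.5625,v/1.5625,.03) for u,v in[(361,49),(486,49),(481,246),(364,246)]]); print(P,P.mean(0)); e=P[0]-P[3]+P[1]-P[2]; print(np.degrees(np.arctan2(e[0],-e[1])))
"
```

```text
[260  41  31  30 915] [275.   55.5] [29. 30.] 90.0 [ 0.6206 -0.3047  0.095 ]
[260 119  29  27 781] [274. 132.] [26. 28.] 90.0 [ 0.6071 -0.253   0.095 ]
[[ 0.66151433 -0.32272616  0.03      ]
 [ 0.59418849 -0.34046418  0.03      ]
 [ 0.56499905 -0.23398678  0.03      ]
 [ 0.63394867 -0.21600876  0.03      ]] [ 0.61366264 -0.27829647  0.03      ]
14.907113904889611
```

```bash
python3 -c "
from h import *
to([.6071,-.253,.14],-165.2)
"
```

```text
t 26.25 tcp [ 0.6061 -0.2039  0.1981] rpy [-180.     -0.33 -165.37] w 0.0878 F [ 0.53 -0.7  -0.35]
 rotvec [-0.     -0.0057 -0.0029]  shift(after rot) [ 11.6 -47.7  58.1]  shift(now) [ 11.1 -47.7  58.2]
```

step_arm(
  deltas=[
    [0,-0.005,-0.003,6,-24,0,1],
    [0,0,0,5,-24,8,1],
    [0,0,0,0,0,25,1],
    [0,0,0,0,0,25,1],
    [0,0,0,0,0,0,1],
    [0,0,0,0,0,0,1],
  ],
)

```text
time_s: 26.85
tcp_pos: [0.603, -0.2584, 0.1415]
eef_rot: [-179.9, 0.0, -165.4]
contact_force: [-0.0, 0.5, -0.0]
gripper_width: 0.0872
```

```bash
python3 -c "
from h import *
to([.6071,-.253,.064],-165.2)
"
```

```text
t 26.85 tcp [ 0.603  -0.2584  0.1415] rpy [-1.7994e+02  3.0000e-02 -1.6537e+02] w 0.0872 F [-0.05  0.5  -0.01]
 rotvec [-0.0011  0.0005 -0.003 ]  shift(after rot) [-5.3  4.2 77.5]  shift(now) [-5.3  4.3 77.5]
```

step_arm(
  deltas=[
    [0,0,-0.003,-5,4,5,1],
    [0,0,0,0,0,15,1],
    [0,0,0,0,0,15,1],
    [0,0,0,0,0,15,1],
    [0,0,0,0,0,0,1],
    [0,0,0,0,0,0,1],
  ],
)

```text
time_s: 27.45
tcp_pos: [0.6095, -0.2522, 0.0931]
eef_rot: [-179.8, 0.4, -165.1]
contact_force: [0.8, -0.1, -0.2]
gripper_width: 0.0875
```

```bash
python3 -c "
from h import *
to([.6071,-.253,.064],-165.2); look('wrist','w14.png')
"
```

```text
t 27.45 tcp [ 0.6095 -0.2522  0.0931] rpy [-179.76    0.41 -165.06] w 0.0875 F [ 0.85 -0.05 -0.15]
 rotvec [-0.0042  0.0072  0.0024]  shift(after rot) [ 2.5 -0.2 29.1]  shift(now) [ 2.8 -0.  29.1]
```

View pics/b_w14.png

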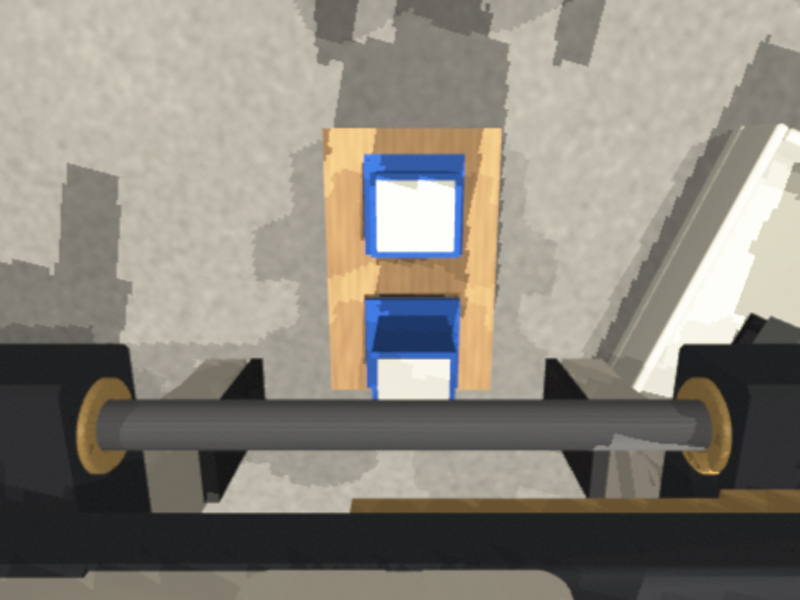

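Relay new1 sits centred between the open jaws (415,380), new0 behind it at (417,215). Descend and close.

step_arm(
  deltas=[
    [-0.004,0.007,0.002,2.5,0,10,1],
    [0,0,0,0,0,10,1],
    [0,0,0,0,0,5,1],
    [0,0,0,0,0,0,1],
    [0,0,0,0,0,0,1],
  ],
)

```text
time_s: 28.0
tcp_pos: [0.6077, -0.2529, 0.0673]
eef_rot: [-180.0, 0.1, -165.2]
contact_force: [-0.3, -0.2, -0.6]
gripper_width: 0.0875
```

```bash
python3 -c "
from h import *
to([.6071,-.253,.064],-165.2)
"
```

```text
t 28.0 tcp [ 0.6077 -0.2529  0.0673] rpy [-1.7997e+02  8.0000e-02 -1.6518e+02] w 0.0875 F [-0.3  -0.18 -0.56]
 rotvec [-0.0005  0.0014  0.0004]  shift(after rot) [0.6 0.  3.3]  shift(now) [0.6 0.1 3.3]
```

step_arm(
  deltas=[
    [0,0.001,0,0.5,0,3,1],
    [0,0,0,0,0,0,0.3],
    [0,0,0,0,0,0,-1],
    [0,0,0,0,0,0,-1],
    [0,0,0,0,0,0,-1],
    [0,0,0,0,0,0,-1],
    [0,0,0,0,0,0,-1],
    [0,0,0,0,0,0,-1],
    [0,0,0,0,0,0,-1],
    [0,0,0,0,0,0,-1],
  ],
  squeeze=40,
)

```text
time_s: 29.0
tcp_pos: [0.6078, -0.2532, 0.0652]
eef_rot: [-179.9, 0.1, -165.2]
contact_force: [-0.5, -0.5, 0.9]
gripper_width: 0.0263
```

step_arm(
  deltas=[
    [0,0,0,0,0,0,-1],
    [0,0,0,0,0,0,-1],
    [0,0,0,0,0,0,-1],
  ],
)

```text
time_s: 29.3
tcp_pos: [0.6078, -0.2532, 0.0652]
eef_rot: [-179.9, 0.1, -165.2]
contact_force: [-0.6, 0.1, -0.6]
gripper_width: 0.0258
```

```bash
python3 -c "
from h import *
to([.6071,-.253,.064],-165.2)
"
```

```text
t 29.3 tcp [ 0.6078 -0.2532  0.0652] rpy [-1.7992e+02  1.1000e-01 -1.6518e+02] w 0.0258 F [-0.59  0.08 -0.58]
 rotvec [-0.0013  0.002   0.0004]  shift(after rot) [0.6 0.4 1.2]  shift(now) [0.6 0.4 1.2]
```

step_arm(
  deltas=[
    [0,0,0,0,0,-8,-1],
    [0,0,0,0,0,-12,-1],
    [0,0,0,0,0,-20,-1],
    [0,0,0,0,0,-30,-1],
    [0,0,0,0,0,-35,-1],
    [0,0,0.109,0,0,0,-1],
    [0,0,0.109,0,0,0,-1],
    [0,0,0.109,0,0,0,-1],
    [0,0,0.109,0,0,0,-1],
    [0,0,0,0,0,0,-1],
  ],
)

```text
time_s: 30.3
tcp_pos: [0.6082, -0.2535, 0.1847]
eef_rot: [-180.0, 0.5, 168.9]
contact_force: [0.4, -0.6, -1.3]
gripper_width: 0.026
```

```bash
python3 -c "
from h import *
to([.521,-.056,.16],169.8);look('wrist','w15.png')
"
```

```text
t 30.3 tcp [ 0.6082 -0.2535  0.1847] rpy [-179.97    0.51  168.94] w 0.026 F [ 0.39 -0.64 -1.32]
 rotvec [-0.0005  0.0089 -0.015 ]  shift(after rot) [120.8 179.   24.7]  shift(now) [123.7 177.1  23.5]
```

View pics/b_w15.png

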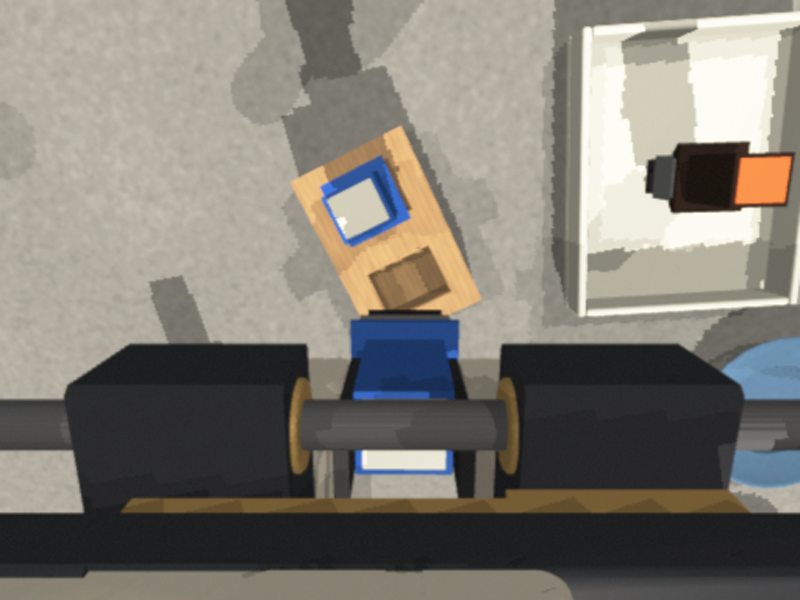

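step_arm(
  deltas=[
    [0,0.009,-0.015,20,30,0,-1],
    [0,0,0,20,30,0,-1],
    [0,0,0,20,30,0,-1],
    [0,0,0,20,30,0,-1],
    [0,0,0,20,30,0,-1],
    [0,0,0,20,28,10,-1],
    [0,0,0,0,0,0,-1],
    [0,0,0,0,0,0,-1],
    [0,0,0,0,0,0,-1],
  ],
)

```text
time_s: 31.25
tcp_pos: [0.5172, -0.0523, 0.1775]
eef_rot: [180.0, 0.2, 171.7]
contact_force: [0.3, -0.2, -1.1]
gripper_width: 0.0255
```

```bash
python3 -c "
from h import *
to([.521,-.056,.13],169.8)
"
```

```text
t 31.25 tcp [ 0.5172 -0.0523  0.1775] rpy [179.98   0.23 171.73] w 0.0255 F [ 0.28 -0.15 -1.09]
 rotvec [0.0003 0.0039 0.0337]  shift(after rot) [-4.4 -2.9 47.5]  shift(now) [-4.1 -3.1 47.5]
```

step_arm(
  deltas=[
    [0,0.004,0.034,-4,-3,10,-1],
    [0,0,0,0,0,18,-1],
    [0,0,0,0,0,18,-1],
    [0,0,0,0,0,0,-1],
    [0,0,0,0,0,0,-1],
    [0,0,0,0,0,0,-1],
  ],
)

```text
time_s: 31.85
tcp_pos: [0.5239, -0.0607, 0.129]
eef_rot: [-180.0, -0.0, 169.2]
contact_force: [0.1, 0.0, -0.4]
gripper_width: 0.0256
```

```bash
python3 -c "
from h import *
to([.521,-.056,.105],169.8);look('wrist','w16.png')
import cv2
a=cv2.imread('pics/w16.png'); cv2.imwrite('pics/z16.png',cv2.resize(a[100:300,190:340],(600,800)[::1],interpolation=cv2.INTER_CUBIC)[:600])
"
```

```text
t 31.85 tcp [ 0.5239 -0.0607  0.129 ] rpy [-1.7998e+02 -2.0000e-02  1.6916e+02] w 0.0256 F [ 0.1   0.   -0.37]
 rotvec [-0.0003 -0.0004 -0.0113]  shift(after rot) [ 3.7  4.1 24. ]  shift(now) [ 3.8  4.1 24. ]
```

View pics/z16.png

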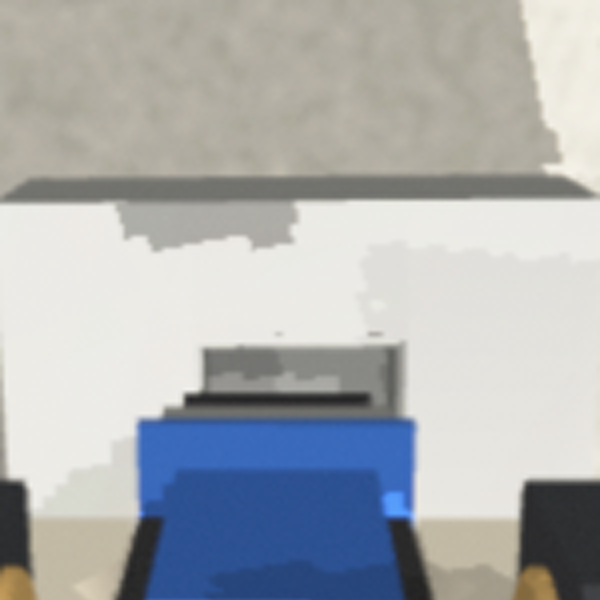

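step_arm(
  deltas=[
    [0,0,-0.011,3.7,4,5,-1],
    [0,0,0,0,0,8,-1],
    [0,0,0,0,0,6,-1],
    [0,0,0,0,0,0,-1],
    [0,0,0,0,0,0,-1],
    [0,0,0,0,0,0,-1],
  ],
)

```text
time_s: 32.5
tcp_pos: [0.5218, -0.0553, 0.11]
eef_rot: [180.0, 0.2, 169.9]
contact_force: [0.4, 0.1, -0.8]
gripper_width: 0.0257
```

```bash
python3 -c "
from h import *
to([.521,-.056,.105],169.8)
"
```

```text
t 32.5 tcp [ 0.5218 -0.0553  0.11  ] rpy [1.7996e+02 1.5000e-01 1.6988e+02] w 0.0257 F [ 0.42  0.13 -0.83]
 rotvec [0.0008 0.0026 0.0015]  shift(after rot) [ 0.7 -0.9  5. ]  shift(now) [ 0.7 -0.9  5. ]
```

step_arm(
  deltas=[
    [0.001,0.003,0.001,0.7,-0.9,4,-1],
    [0,0,0,0,0,6,-1],
    [0,0,0,0,0,6,-1],
    [0,0,0,0,0,4,-1],
    [0,0,0,0,0,0,-1],
    [0,0,0,0,0,0,-1],
  ],
)

```text
time_s: 33.1
tcp_pos: [0.521, -0.0561, 0.0882]
eef_rot: [-180.0, -0.0, 169.8]
contact_force: [-0.3, 0.2, -0.8]
gripper_width: 0.0255
```

```bash
python3 -c "
from h import *
to([.521,-.056,.085],169.8);look('wrist','w17.png')
import cv2
a=cv2.imread('pics/w17.png'); cv2.imwrite('pics/z17.png',cv2.resize(a[130:260,190:340],(690,598),interpolation=cv2.INTER_CUBIC))
"
```

```text
t 33.1 tcp [ 0.521  -0.0561  0.0882] rpy [-1.7998e+02 -4.0000e-02  1.6981e+02] w 0.0255 F [-0.28  0.22 -0.75]
 rotvec [-0.0003 -0.0007  0.0002]  shift(after rot) [0.  0.1 3.2]  shift(now) [0.  0.1 3.2]
```

View pics/z17.png

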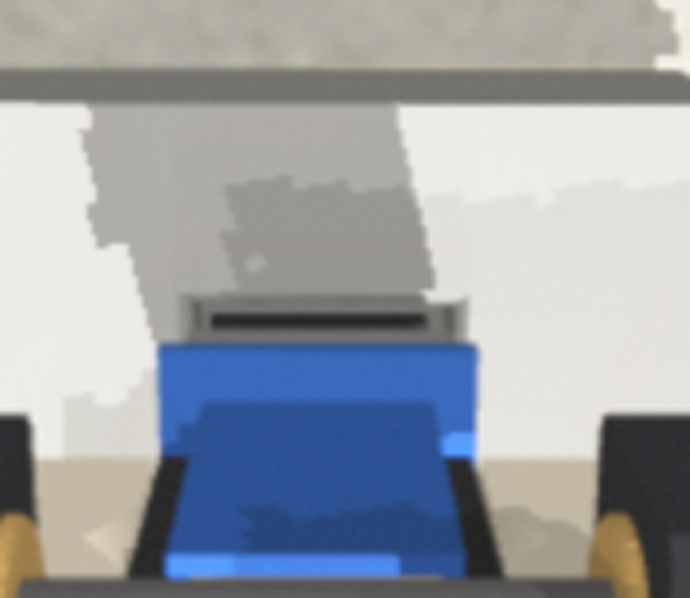

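step_arm(
  deltas=[
    [0,0,0,0,0,3,-1],
    [0,0,0,0,0,3,-1],
    [0,0,0,0,0,3,-1],
    [0,0,0,0,0,3,-1],
    [0,0,0,0,0,0,-1],
  ],
)

```text
time_s: 33.65
tcp_pos: [0.521, -0.0561, 0.0755]
eef_rot: [-180.0, -0.0, 169.8]
contact_force: [0.7, -0.7, -0.6]
gripper_width: 0.0254
```

```bash
python3 -c "
from h import *
to([.521,-.056,.0602],169.8)
"
```

```text
t 33.65 tcp [ 0.521  -0.0561  0.0755] rpy [-1.8000e+02 -1.0000e-02  1.6981e+02] w 0.0254 F [ 0.7  -0.69 -0.61]
 rotvec [-0.     -0.0002  0.0001]  shift(after rot) [ 0.   0.1 15.3]  shift(now) [ 0.   0.1 15.3]
```

step_arm(
  deltas=[
    [0,0,0,0,0,3,-1],
    [0,0,0,0,0,3,-1],
    [0,0,0,0,0,3,-1],
    [0,0,0,0,0,3,-1],
    [0,0,0,0,0,2,-1],
    [0,0,0,0,0,0,-1],
  ],
)

```text
time_s: 34.25
tcp_pos: [0.521, -0.0572, 0.0668]
eef_rot: [-179.9, 0.1, 169.9]
contact_force: [-1.2, -1.9, 0.2]
gripper_width: 0.026
```

```bash
python3 -c "
from h import *
to([.521,-.056,.0602],169.8)
"
```

```text
t 34.25 tcp [ 0.521  -0.0572  0.0668] rpy [-1.7989e+02  1.0000e-01  1.6993e+02] w 0.026 F [-1.15 -1.93  0.24]
 rotvec [-0.0019  0.0017  0.0023]  shift(after rot) [0.2 1.2 6.6]  shift(now) [0.2 1.2 6.5]
```

step_arm(
  deltas=[
    [0,0,0,0,1,4,-1],
    [0,0,0,0,0,4,-1],
    [0,0,0,0,0,4,-1],
    [0,0,0,0,0,4,-1],
    [0,0,0,0,0,0,-1],
  ],
  squeeze=55,
)

```text
time_s: 34.75
tcp_pos: [0.5208, -0.0569, 0.061]
eef_rot: [-179.8, 0.2, 170.1]
contact_force: [5.5, -0.1, -22.3]
gripper_width: 0.0258
```

```bash
python3 -c "
from h import *
to([.521,-.056,.0602],169.8)
"
```

```text
t 34.75 tcp [ 0.5208 -0.0569  0.061 ] rpy [-179.75    0.22  170.14] w 0.0258 F [  5.53  -0.05 -22.28]
 rotvec [-0.0043  0.0039  0.0059]  shift(after rot) [-0.   0.9  0.8]  shift(now) [-0.   0.9  0.8]
```

step_arm(
  deltas=[
    [0,0,0,0,0,0,-1],
  ],
)

```text
time_s: 34.85
tcp_pos: [0.5208, -0.0569, 0.0608]
eef_rot: [-179.8, 0.2, 170.1]
contact_force: [3.0, -2.3, -9.7]
gripper_width: 0.0253
```

```bash
python3 -c "
from h import *
to([.521,-.056,.0602],169.8)
a,c=look('side','s17.png'); look('wrist','w18.png')
cv2.imwrite('pics/zs17.png',cv2.resize(a[160:250,190:300,::-1],(733,600),interpolation=cv2.INTER_CUBIC))
"
```

```text
t 34.85 tcp [ 0.5208 -0.0569  0.0608] rpy [-179.77    0.25  170.14] w 0.0253 F [ 2.97 -2.28 -9.68]
 rotvec [-0.0041  0.0043  0.0059]  shift(after rot) [-0.1  0.9  0.6]  shift(now) [-0.1  0.9  0.6]
```

View pics/zs17.png

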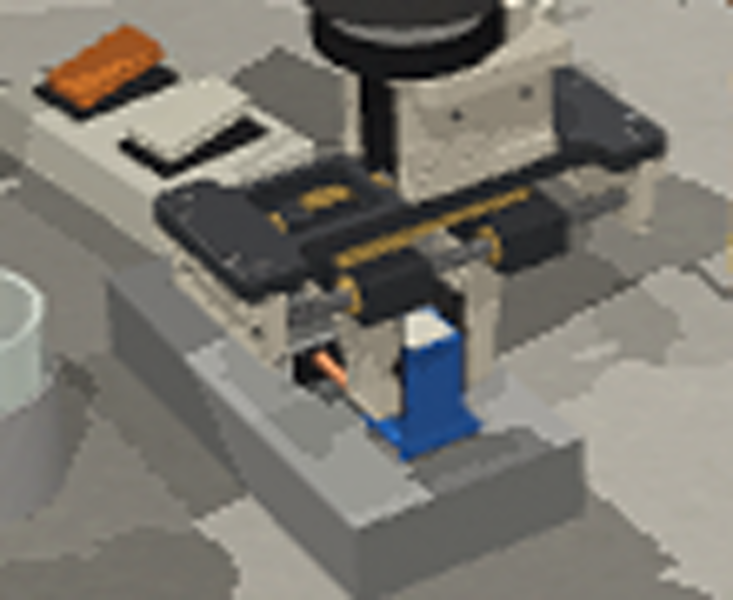

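View pics/b_w18.png

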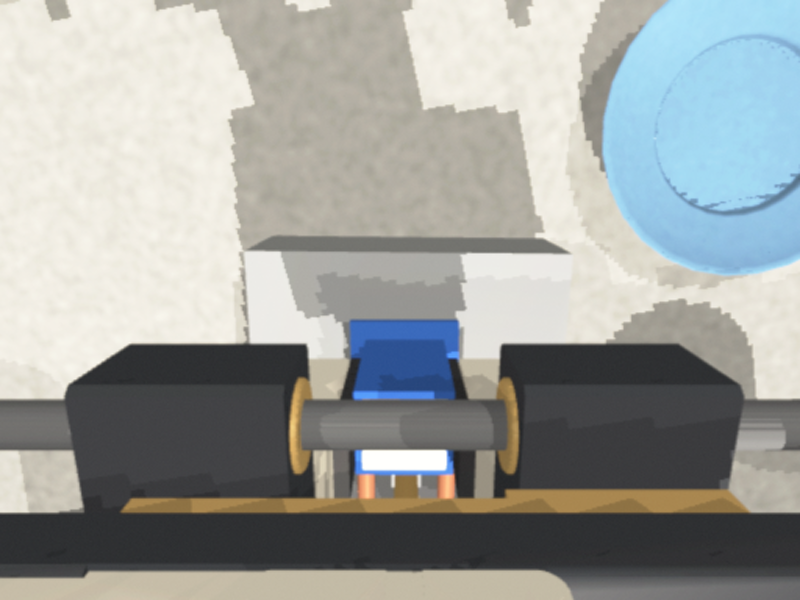

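step_arm(
  deltas=[
    [0,0,0,0,0,2,-1],
    [0,0,0,0,0,2,-1],
  ],
)

```text
time_s: 35.15
tcp_pos: [0.521, -0.0572, 0.0599]
eef_rot: [-179.7, 0.2, 170.2]
contact_force: [-14.4, 6.2, 37.7]
gripper_width: 0.0254
```

step_arm(
  deltas=[
    [0,0,0,0,0,0,-1],
    [0,0,0,0,0,0,-1],
  ],
)

```text
time_s: 35.35
tcp_pos: [0.5208, -0.057, 0.0606]
eef_rot: [-179.7, 0.2, 170.2]
contact_force: [-1.2, -0.5, 0.5]
gripper_width: 0.0259
```

step_arm(
  deltas=[
    [0,0,0,0,0,0,-0.2],
    [0,0,0,0,0,0,-0.2],
    [0,0,0,0,0,0,0.2],
    [0,0,0,0,0,0,0.2],
    [0,0,0,0,0,0,0.2],
    [0,0,0,0,0,-10,0.2],
    [0,0,0,0,0,-20,0.2],
    [0,0,0,0,0,-35,1],
    [0,0,0,0,0,-40,1],
    [0,0,0,0,0,-20,1],
  ],
)

```text
time_s: 36.35
tcp_pos: [0.5194, -0.0568, 0.1878]
eef_rot: [-179.5, -0.2, 170.2]
contact_force: [0.7, 0.4, 1.0]
gripper_width: 0.0709
```

step_arm(
  deltas=[
    [0,0,0,0,35,0,1],
    [0,0,0,0,35,0,1],
    [0,0,0,0,0,0,1],
    [0,0,0,0,0,0,1],
  ],
)

```text
time_s: 36.75
tcp_pos: [0.5341, 0.0144, 0.1959]
eef_rot: [-179.8, 0.4, 170.2]
contact_force: [0.1, 0.3, 0.1]
gripper_width: 0.0874
```

```bash
python3 -c "
from wt import *
im,ci=look('wrist','w19.png')
whites(im,ci,.09,(220,50,310,210))
to([.521,-.056,.0602],169.8)
a=cv2.imread('pics/w19.png'); cv2.imwrite('pics/z19.png',cv2.resize(a[50:250,180:340],(640,800),interpolation=cv2.INTER_CUBIC)[:600])
a,c=look('side','s19.png')
cv2.imwrite('pics/zs19.png',cv2.resize(a[160:250,190:300,::-1],(733,600),interpolation=cv2.INTER_CUBIC))
"
```

```text
[246  85  30  28 840] [260.5  98.5] [27. 29.] 90.0 [ 0.5216 -0.0565  0.09  ]
t 36.8 tcp [0.5342 0.0142 0.196 ] rpy [-179.76    0.44  170.15] w 0.0877 F [-0.23 -0.03  1.26]
 rotvec [-0.0041  0.0077  0.0061]  shift(after rot) [  0.6 -71.4 135.8]  shift(now) [  2.1 -70.8 136. ]
```

View pics/z19.png

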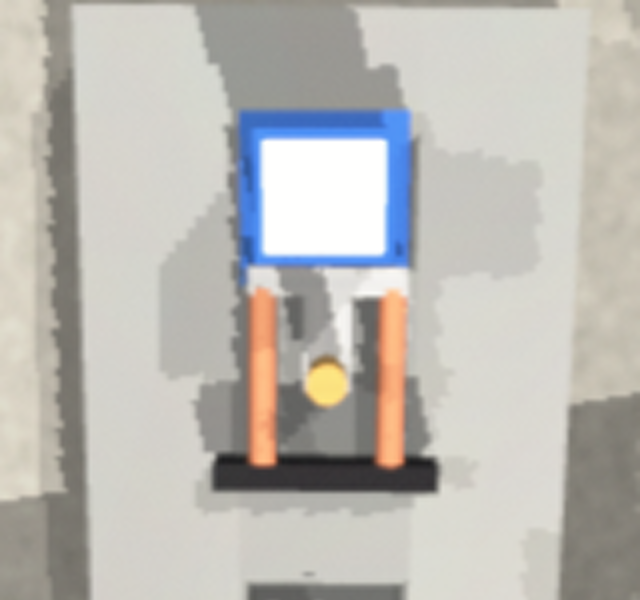

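View pics/zs19.png

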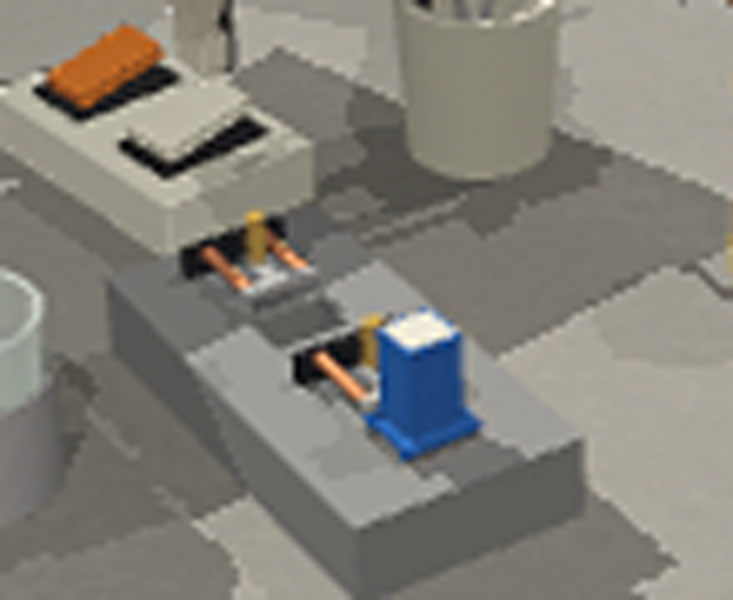

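```bash
python3 -c "
from h import *
import pickle
im,ci=pickle.load(open('pics/w19.png.pkl','rb'))
print(onz(ci,180+327/4-.4,50+384/4-.4,.076), 'rest .5274 -.0207')
to([.605,-.22,.196],-165.2)
"
```

```text
[ 0.52702584 -0.02065929  0.076     ] rest .5274 -.0207
t 36.85 tcp [0.5341 0.0137 0.1956] rpy [-179.75    0.41  170.12] w 0.0879 F [-0.23 -0.38 -0.07]
 rotvec [-0.0059  0.0062 -0.4308]  shift(after rot) [  -8.9 -244.1   -0.4]  shift(now) [-110.  -218.1    1.4]
```

Bar 0 is back at rest over the relay. Next: the second relay in the caddy.

step_arm(
  deltas=[
    [0,0,0,-15,-36,0,1],
    [0,0,0,-18,-36,0,1],
    [0,0,0,-18,-36,0,1],
    [0,0,0,-18,-36,0,1],
    [0,0,0,-18,-36,0,1],
    [0,0,0,-18,-36,0,1],
    [-0.003,0.005,-0.14,0,0,0,1],
    [-0.003,0,-0.14,0,0,0,1],
    [0,0,-0.14,0,0,0,1],
    [0,0,0,0,0,0,1],
  ],
)

```text
time_s: 37.85
tcp_pos: [0.5972, -0.2355, 0.1953]
eef_rot: [179.9, -0.3, -165.4]
contact_force: [-0.7, 0.5, -0.5]
gripper_width: 0.0877
```

step_arm(
  deltas=[
    [0,0,0,0,0,0,1],
    [0,0,0,0,0,0,1],
  ],
)

```text
time_s: 38.05
tcp_pos: [0.5963, -0.2365, 0.195]
eef_rot: [179.8, -0.3, -165.9]
contact_force: [-0.8, 0.4, -0.0]
gripper_width: 0.0874
```

```bash
python3 -c "
from wt import *
im,ci=look('wrist','w20.png')
whites(im,ci,.095,(190,20,330,210))
to([.6206,-.3047,.14],-165.2)
"
```

```text
[234  84  30  29 849] [248.5  98. ] [28. 29.] 90.0 [ 0.6208 -0.3043  0.095 ]
t 38.1 tcp [ 0.5964 -0.2364  0.195 ] rpy [ 179.84   -0.31 -165.9 ] w 0.0874 F [ 0.75 -0.25 -0.58]
 rotvec [ 0.0029 -0.0053 -0.0122]  shift(after rot) [ -6.  -72.3  55. ]  shift(now) [ -7.2 -72.3  54.8]
```

View pics/b_w20.png

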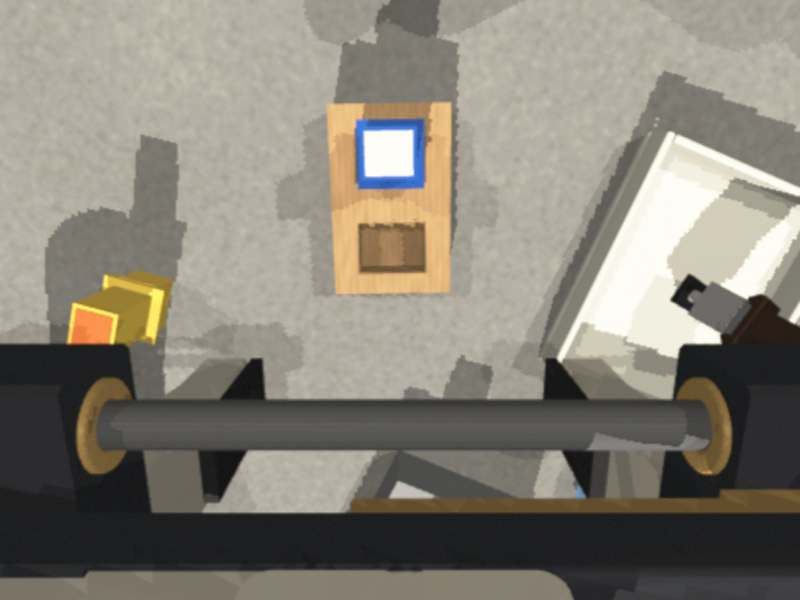

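step_arm(
  deltas=[
    [0.003,-0.005,-0.012,-3,-36,0,1],
    [0,0,0,-3,-36,10,1],
    [0,0,0,0,0,20,1],
    [0,0,0,0,0,20,1],
    [0,0,0,0,0,0,1],
    [0,0,0,0,0,0,1],
  ],
)

```text
time_s: 38.7
tcp_pos: [0.6222, -0.3062, 0.1458]
eef_rot: [-179.9, 0.1, -165.6]
contact_force: [0.3, 0.4, 0.3]
gripper_width: 0.0877
```

```bash
python3 -c "
from h import *
to([.6207,-.3045,.11],-165.2)
"
```

```text
t 38.7 tcp [ 0.6222 -0.3062  0.1458] rpy [-1.7988e+02  1.5000e-01 -1.6564e+02] w 0.0877 F [0.27 0.41 0.25]
 rotvec [-0.0022  0.0026 -0.0076]  shift(after rot) [ 1.   2.  35.8]  shift(now) [ 1.1  2.1 35.8]
```

step_arm(
  deltas=[
    [-0.002,0.002,-0.007,1,2,8,1],
    [0,0,0,0,0,15,1],
    [0,0,0,0,0,15,1],
    [0,0,0,0,0,10,1],
    [0,0,0,0,0,0,1],
    [0,0,0,0,0,0,1],
  ],
)

```text
time_s: 39.3
tcp_pos: [0.6223, -0.3031, 0.0978]
eef_rot: [-179.9, 0.3, -165.1]
contact_force: [0.3, 0.1, 0.7]
gripper_width: 0.0875
```

```bash
python3 -c "
from h import *
to([.6207,-.3045,.064],-165.2)
"
```

```text
t 39.3 tcp [ 0.6223 -0.3031  0.0978] rpy [-179.87    0.27 -165.15] w 0.0875 F [0.31 0.12 0.73]
 rotvec [-0.0023  0.0046  0.0009]  shift(after rot) [ 1.9 -0.9 33.8]  shift(now) [ 2.1 -0.8 33.8]
```

step_arm(
  deltas=[
    [-0.002,0.004,0.001,2,-1,8,1],
    [0,0,0,0,0,10,1],
    [0,0,0,0,0,10,1],
    [0,0,0,0,0,3,1],
    [0,0,0,0,0,0,1],
    [0,0,0,0,0,0,1],
  ],
)

```text
time_s: 39.9
tcp_pos: [0.6211, -0.305, 0.0649]
eef_rot: [-180.0, 0.1, -165.2]
contact_force: [-0.5, 0.7, 0.6]
gripper_width: 0.0875
```

```bash
python3 -c "
from h import *
to([.6207,-.3045,.064],-165.2)
"
```

```text
t 39.9 tcp [ 0.6211 -0.305   0.0649] rpy [-1.7995e+02  7.0000e-02 -1.6521e+02] w 0.0875 F [-0.54  0.73  0.6 ]
 rotvec [-0.0008  0.0013 -0.0003]  shift(after rot) [0.2 0.5 0.9]  shift(now) [0.2 0.5 0.9]
```

step_arm(
  deltas=[
    [0,0,0,0,0.5,0,0.3],
    [0,0,0,0,0,0,-1],
    [0,0,0,0,0,0,-1],
    [0,0,0,0,0,0,-1],
    [0,0,0,0,0,0,-1],
    [0,0,0,0,0,0,-1],
    [0,0,0,0,0,0,-1],
    [0,0,0,0,0,0,-1],
    [0,0,0,0,0,0,-1],
    [0,0,0,0,0,0,-1],
  ],
  squeeze=50,
)

```text
time_s: 40.9
tcp_pos: [0.6217, -0.3046, 0.0664]
eef_rot: [-179.9, 0.2, -165.2]
contact_force: [0.6, -0.3, 0.2]
gripper_width: 0.0256
```

step_arm(
  deltas=[
    [0,0,0,0,0,0,-1],
    [0,0,0,0,0,0,-1],
    [0,0,0,0,0,-8,-1],
    [0,0,0,0,0,-12,-1],
    [0,0,0,0,0,-20,-1],
    [0,0,0,0,0,-30,-1],
    [0,0,0,0,0,-35,-1],
    [0,0,0,0,0,0,-1],
  ],
)

```text
time_s: 41.7
tcp_pos: [0.6209, -0.3047, 0.1783]
eef_rot: [-179.9, 0.1, -165.2]
contact_force: [0.8, -0.4, -1.3]
gripper_width: 0.026
```

```bash
python3 -c "
from h import *
to([.5387,.0424,.18],169.8);look('wrist','w21.png')
"
```

```text
t 41.7 tcp [ 0.6209 -0.3047  0.1783] rpy [-1.7989e+02  1.1000e-01 -1.6520e+02] w 0.026 F [ 0.82 -0.43 -1.26]
 rotvec [-0.0015  0.0023  0.4364]  shift(after rot) [142.3 327.1  -1.7]  shift(now) [ -9.3 356.6  -2.4]
```

View pics/b_w21.png

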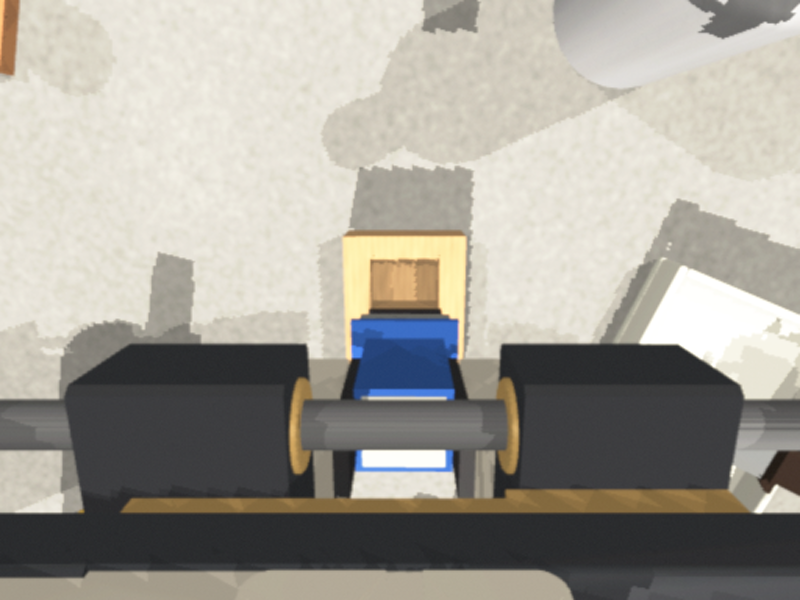

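step_arm(
  deltas=[
    [0,0,0.1455,0,0,0,-1],
    [0,0,0.1455,0,0,0,-1],
    [0,0,0.1455,0,0,0,-1],
    [0,0,0,16,37,0,-1],
    [0,0,0,16,37,0,-1],
    [0,0,0,16,37,0,-1],
    [0,0,0,16,37,0,-1],
    [0,0,0,16,37,0,-1],
    [0,0,0,16,37,0,-1],
    [0,0,0,16,37,0,-1],
  ],
)

```text
time_s: 42.75
tcp_pos: [0.5549, -0.0231, 0.1736]
eef_rot: [180.0, -0.4, 168.2]
contact_force: [-0.0, 0.2, -0.8]
gripper_width: 0.0258
```

```bash
python3 -c "
from h import *
to([.5387,.0424,.16],169.8)
"
```

```text
t 42.75 tcp [ 0.5549 -0.0231  0.1736] rpy [179.98  -0.37 168.25] w 0.0258 F [-0.01  0.16 -0.84]
 rotvec [ 0.0004 -0.0064 -0.0271]  shift(after rot) [27.5 61.6 13.6]  shift(now) [29.1 60.8 13.8]
```

step_arm(
  deltas=[
    [0,-0.006,-0.027,14,30,0,-1],
    [0,0,0,13,30,0,-1],
    [0,0,0,0,0,0,-1],
    [0,0,0,0,0,0,-1],
  ],
)

```text
time_s: 43.15
tcp_pos: [0.5364, 0.0479, 0.1737]
eef_rot: [179.9, -0.1, 170.2]
contact_force: [0.2, 0.0, -1.1]
gripper_width: 0.0257
```

```bash
python3 -c "
from h import *
to([.5387,.0424,.125],169.8)
"
```

```text
t 43.15 tcp [0.5364 0.0479 0.1737] rpy [ 1.7993e+02 -8.0000e-02  1.7018e+02] w 0.0257 F [ 0.19  0.02 -1.11]
 rotvec [ 0.0012 -0.0013  0.0067]  shift(after rot) [-3.2 -5.  48.7]  shift(now) [-3.3 -5.1 48.7]
```

step_arm(
  deltas=[
    [0.001,-0.001,0.007,-3,-5,10,-1],
    [0,0,0,0,0,15,-1],
    [0,0,0,0,0,15,-1],
    [0,0,0,0,0,5,-1],
    [0,0,0,0,0,0,-1],
    [0,0,0,0,0,0,-1],
  ],
)

```text
time_s: 43.75
tcp_pos: [0.5386, 0.0366, 0.1246]
eef_rot: [-179.9, -0.1, 169.3]
contact_force: [0.3, 0.9, -0.6]
gripper_width: 0.0259
```

```bash
python3 -c "
from h import *
to([.5387,.0424,.105],169.8);look('wrist','w22.png')
import cv2
a=cv2.imread('pics/w22.png'); cv2.imwrite('pics/z22.png',cv2.resize(a[130:260,190:340],(690,598),interpolation=cv2.INTER_CUBIC))
"
```

```text
t 43.75 tcp [0.5386 0.0366 0.1246] rpy [-1.7991e+02 -1.3000e-01  1.6935e+02] w 0.0259 F [ 0.34  0.85 -0.58]
 rotvec [-0.0015 -0.0023 -0.0079]  shift(after rot) [ 1.   5.8 19.6]  shift(now) [ 1.   5.8 19.6]
```

View pics/z22.png

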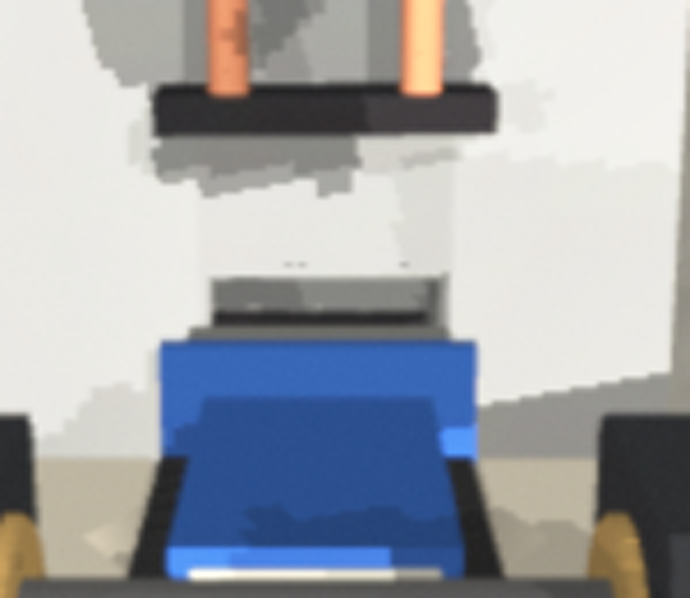

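step_arm(
  deltas=[
    [-0.001,-0.002,-0.008,1,5.8,3,-1],
    [0,0,0,0,0,6,-1],
    [0,0,0,0,0,6,-1],
    [0,0,0,0,0,0,-1],
    [0,0,0,0,0,0,-1],
    [0,0,0,0,0,0,-1],
  ],
)

```text
time_s: 44.4
tcp_pos: [0.5397, 0.0435, 0.1099]
eef_rot: [179.9, 0.1, 169.9]
contact_force: [0.8, 0.4, -1.9]
gripper_width: 0.0256
```

```bash
python3 -c "
from h import *
to([.5387,.0424,.100],169.8)
"
```

```text
t 44.4 tcp [0.5397 0.0435 0.1099] rpy [1.7994e+02 1.4000e-01 1.6988e+02] w 0.0256 F [ 0.82  0.4  -1.9 ]
 rotvec [0.0011 0.0024 0.0015]  shift(after rot) [ 0.8 -1.3  9.9]  shift(now) [ 0.8 -1.3  9.9]
```

step_arm(
  deltas=[
    [0.001,0.002,0.001,0.8,-1.3,3,-1],
    [0,0,0,0,0,6,-1],
    [0,0,0,0,0,6,-1],
    [0,0,0,0,0,4,-1],
    [0,0,0,0,0,0,-1],
    [0,0,0,0,0,0,-1],
  ],
)

```text
time_s: 45.0
tcp_pos: [0.5385, 0.0422, 0.0891]
eef_rot: [-180.0, 0.0, 169.8]
contact_force: [1.2, -0.1, -0.7]
gripper_width: 0.0257
```

```bash
python3 -c "
from h import *
to([.5387,.0424,.085],169.8);look('wrist','w23.png')
import cv2
a=cv2.imread('pics/w23.png'); cv2.imwrite('pics/z23.png',cv2.resize(a[130:260,190:340],(690,598),interpolation=cv2.INTER_CUBIC))
"
```

```text
t 45.0 tcp [0.5385 0.0422 0.0891] rpy [-1.8000e+02  1.0000e-02  1.6981e+02] w 0.0257 F [ 1.18 -0.15 -0.74]
 rotvec [-0.0001  0.0001  0.0002]  shift(after rot) [-0.1  0.2  4.1]  shift(now) [-0.1  0.2  4.1]
```

View pics/z23.png

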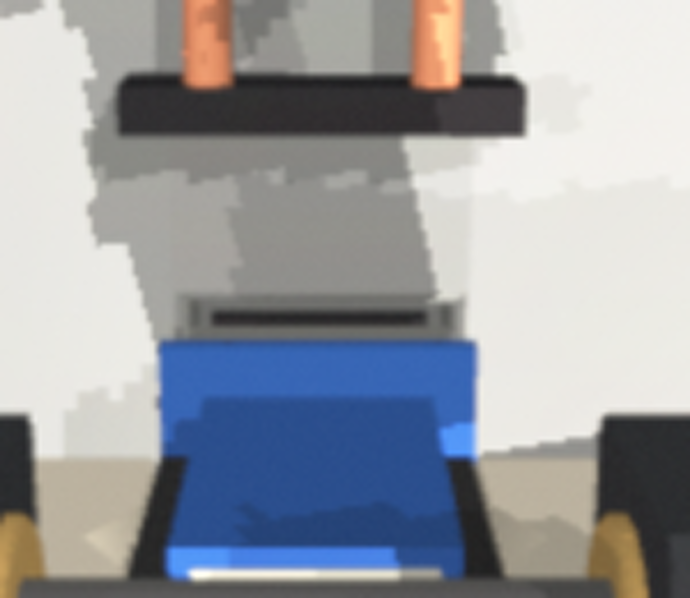

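Same picture as for bay 0, aligned. Insert.

step_arm(
  deltas=[
    [0,0,0,0,0,3,-1],
    [0,0,0,0,0,3,-1],
    [0,0,0,0,0,3,-1],
    [0,0,0,0,0,3,-1],
    [0,0,0,0,0,3,-1],
    [0,0,0,0,0,3,-1],
    [0,0,0,0,0,0,-1],
  ],
  squeeze=55,
)

```text
time_s: 45.75
tcp_pos: [0.5392, 0.0421, 0.0737]
eef_rot: [-180.0, 0.1, 169.9]
contact_force: [-0.4, -0.9, 1.2]
gripper_width: 0.0257
```

```bash
python3 -c "
from h import *
to([.5387,.0424,.0614],169.8)
"
```

```text
t 45.75 tcp [0.5392 0.0421 0.0737] rpy [-1.7998e+02  1.3000e-01  1.6991e+02] w 0.0257 F [-0.44 -0.89  1.2 ]
 rotvec [-0.0003  0.0023  0.002 ]  shift(after rot) [ 0.6  0.2 12.3]  shift(now) [ 0.6  0.2 12.3]
```

step_arm(
  deltas=[
    [0,0,0,0,0,4,-1],
    [0,0,0,0,0,4,-1],
    [0,0,0,0,0,4,-1],
    [0,0,0,0,0,4,-1],
    [0,0,0,0,0.5,4,-1],
  ],
)

```text
time_s: 46.25
tcp_pos: [0.5393, 0.0418, 0.061]
eef_rot: [-179.9, 0.3, 170.1]
contact_force: [-27.6, 2.3, 76.2]
gripper_width: 0.0257
```

```bash
python3 -c "
from h import *
to([.5387,.0424,.0614],169.8)
"
```

```text
t 46.25 tcp [0.5393 0.0418 0.061 ] rpy [-179.89    0.26  170.07] w 0.0257 F [-27.6    2.32  76.16]
 rotvec [-0.0019  0.0045  0.0048]  shift(after rot) [ 0.7  0.5 -0.4]  shift(now) [ 0.7  0.5 -0.4]
```

step_arm(
  deltas=[
    [0,0,0,0,0,0,-1],
    [0,0,0,0,0,0,-1],
    [0,0,0,0,0,0,-0.2],
    [0,0,0,0,0,0,0.2],
    [0,0,0,0,0,0,0.2],
    [0,0,0,0,0,0,0.2],
    [0,0,0,0,0,-10,0.2],
    [0,0,0,0,0,-20,0.2],
    [0,0,0,0,0,-35,1],
    [0,0,0,0,0,-40,1],
  ],
)

```text
time_s: 47.25
tcp_pos: [0.5356, 0.0408, 0.1653]
eef_rot: [-179.5, -0.3, 170.0]
contact_force: [0.7, 0.8, 0.8]
gripper_width: 0.0631
```

step_arm(
  deltas=[
    [0,0,0,0,35,-10,1],
    [0,0,0,0,35,0,1],
    [0,0,0,0,0,0,1],
    [0,0,0,0,0,0,1],
  ],
)

```text
time_s: 47.65
tcp_pos: [0.5518, 0.1128, 0.1863]
eef_rot: [180.0, 0.4, 170.0]
contact_force: [0.5, -0.3, -0.1]
gripper_width: 0.087
```

```bash
python3 -c "
from wt import *
im,ci=look('wrist','w24.png')
whites(im,ci,.09,(220,20,310,210))
to([.521,-.056,.0602],169.8)
a=cv2.imread('pics/w24.png'); cv2.imwrite('pics/z24.png',cv2.resize(a[0:200,180:340],(480,600),interpolation=cv2.INTER_CUBIC))
a,c=look('side','s24.png')
cv2.imwrite('pics/zs24.png',cv2.resize(a[160:250,190:300,::-1],(733,600),interpolation=cv2.INTER_CUBIC))
"
```

```text
[244  84  32  30 946] [259.5  98.5] [29. 31.] 90.0 [0.54   0.0424 0.09  ]
[259 117  23  19 174] [270. 126.] [18. 22.] 90.0 [0.5358 0.0626 0.09  ]
t 47.7 tcp [0.5519 0.1125 0.1863] rpy [179.99   0.45 170.  ] w 0.0875 F [ 0.13 -0.08 -0.05]
 rotvec [0.0001 0.0078 0.0036]  shift(after rot) [   0.6 -171.4  126.1]  shift(now) [   2.2 -171.4  126. ]
```

View pics/z24.png

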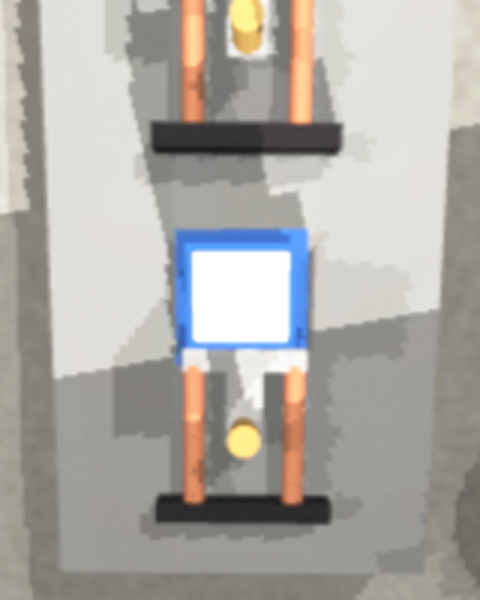

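View pics/zs24.png

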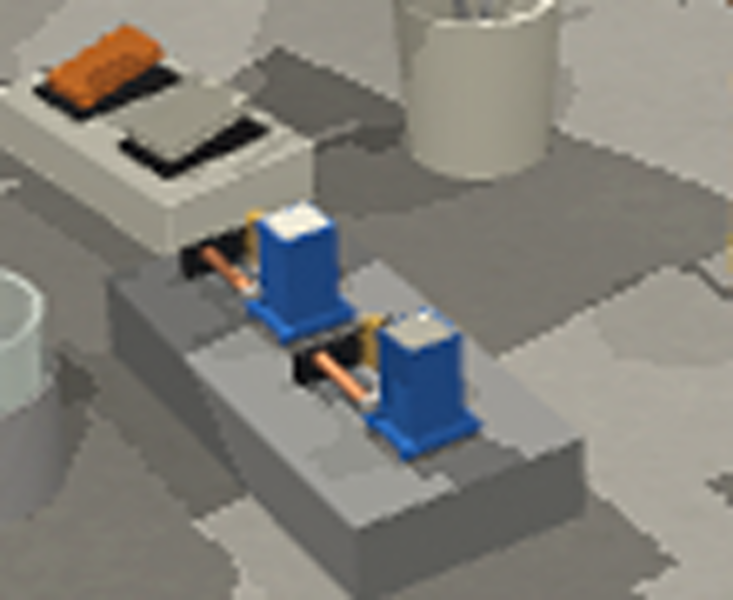

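View pics/b_s24.png

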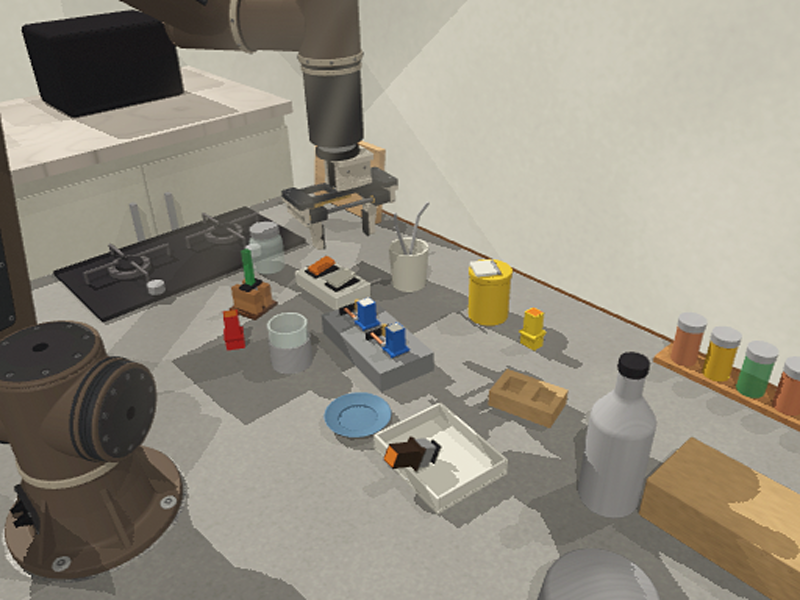

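```bash
python3 -c "
from h import *
import pickle
im,ci=pickle.load(open('top0.pkl','rb'))
print('pot',onz(ci,325/1.5625,207/1.5625,.1),'jar',onz(ci,200/1.5625,291/1.5625,.09))
to([.57,.25,.2],-90)
"
```

```text
pot [0.7418148  0.14556726 0.1       ] jar [0.56924683 0.41264681 0.09      ]
t 47.75 tcp [0.5517 0.112  0.1859] rpy [-179.98    0.41  169.97] w 0.0872 F [-0.11 -0.15  0.9 ]
 rotvec [-0.0065  0.005  -1.7458]  shift(after rot) [-138.   -18.3  -14.1]  shift(now) [  5.9 139.1 -14.2]
```

step_arm(
  deltas=[
    [0,0,-0.14,0,0,-2,1],
    [0,0,-0.14,0,0,-2,1],
    [0,0,-0.14,0,0,-2,1],
    [0,0,-0.14,0,0,-2,1],
    [0,0,-0.14,0,0,-2,1],
    [0,0,-0.14,0,0,-2,1],
    [0,0,-0.14,0,0,-2,1],
    [0,0,-0.14,0,0,-2,1],
    [0,0,-0.14,0,0,-2,1],
    [0,0,-0.14,0,0,-2,1],
  ],
)

```text
time_s: 48.75
tcp_pos: [0.5472, 0.1017, 0.2037]
eef_rot: [180.0, -0.4, -107.3]
contact_force: [0.5, -1.2, -0.7]
gripper_width: 0.0875
```

```bash
python3 -c "
from h import *
to([.57,.25,.2],-90)
"
```

```text
t 48.75 tcp [0.5472 0.1017 0.2037] rpy [ 179.99   -0.39 -107.26] w 0.0875 F [ 0.45 -1.24 -0.69]
 rotvec [ 0.0013 -0.0067 -0.3013]  shift(after rot) [-148.3  -22.8    3.7]  shift(now) [-148.4   22.3    2.7]
```

step_arm(
  deltas=[
    [0,-0.006,-0.145,0,0,0,1],
    [0,0,-0.145,0,0,0,0],
    [0,0,0,-37,-5,0,-1],
    [0,0,0,-37,-5,0,-1],
    [0,0,0,-37,-5,0,-1],
    [0,0,0,-37,-5,0,-1],
    [0,0,0,0,0,0,-1],
    [0,0,0,0,0,0,-1],
    [0,0,0,0,0,0,-1],
  ],
)

```text
time_s: 49.65
tcp_pos: [0.5655, 0.2447, 0.2013]
eef_rot: [179.6, -0.3, -90.1]
contact_force: [0.9, -0.4, -0.1]
gripper_width: 0.0291
```

```bash
python3 -c "
from h import *
look('wrist','w25.png')
to([.57,.25,.2],-90)
"
```

```text
t 49.7 tcp [0.5655 0.2444 0.2014] rpy [179.59  -0.29 -90.17] w 0.0255 F [ 0.41 -0.89  0.04]
 rotvec [ 0.0071 -0.005  -0.003 ]  shift(after rot) [-5.6 -4.5  1.4]  shift(now) [-5.6 -4.5  1.3]
```

View pics/b_w25.png

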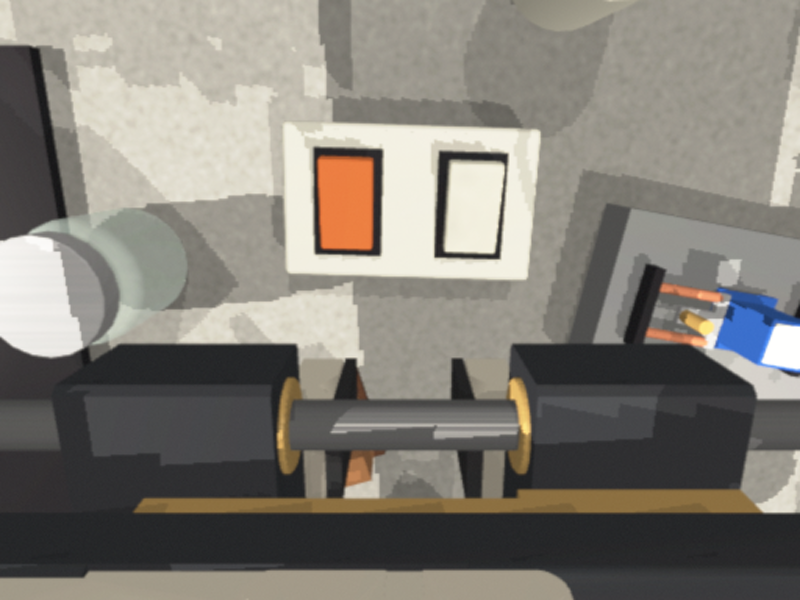

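```bash
python3 -c "
from h import *
import pickle
im,ci=pickle.load(open('pics/w25.png.pkl','rb'))
P=np.array([onz(ci,u/1.5625,v/1.5625,.034) for u,v in[(285,123),(540,130),(527,279),(289,271)]]); print(P,P.mean(0))
e=P[0]-P[1]+P[3]-P[2]; yaw=np.degrees(np.arctan2(-e[0],e[1])); print(yaw)
a=np.radians(yaw); c=P.mean(0)[:2]+np.array([[np.cos(a),-np.sin(a)],[np.sin(a),np.cos(a)]])@[.019,.036]; print('press',c)
print('orange', onz(ci,347/1.5625,204/1.5625,.051), onz(ci,347/1.5625,155/1.5625,.0573), onz(ci,347/1.5625,250/1.5625,.046))
to([c[0]+.003,c[1],.085],-91)
"
```

```text
[[0.65491339 0.31155935 0.034     ]
 [0.65086545 0.16533642 0.034     ]
 [0.5631561  0.16768549 0.034     ]
 [0.56866793 0.31425351 0.034     ]] [0.60940072 0.23970869 0.034     ]
-1.8700706607008477
press [0.62956539 0.27506949]
orange [0.61057228 0.2758437  0.051     ] [0.63715947 0.27446701 0.0573    ] [0.58358723 0.2771095  0.046     ]
t 49.7 tcp [0.5655 0.2444 0.2014] rpy [179.59  -0.29 -90.17] w 0.0255 F [ 0.41 -0.89  0.04]
 rotvec [ 0.0071 -0.005   0.0145]  shift(after rot) [-31.8 -66.5 116.4]  shift(now) [-31.4 -67.8 115.7]
```

step_arm(
  deltas=[
    [0.007,-0.005,0.0145,-16,-34,0,-1],
    [0,0,0,-16,-33,0,-1],
    [0,0,0,0,0,30,-1],
    [0,0,0,0,0,30,-1],
    [0,0,0,0,0,25,-1],
    [0,0,0,0,0,10,-1],
    [0,0,0,0,0,0,-1],
    [0,0,0,0,0,0,-1],
  ],
)

```text
time_s: 50.5
tcp_pos: [0.6373, 0.2682, 0.1073]
eef_rot: [-179.8, 0.1, -91.5]
contact_force: [0.3, -0.4, 1.6]
gripper_width: 0.0004
```

```bash
python3 -c "
from h import *
to([.632,.2752,.075],-91.5)
"
```

```text
t 50.5 tcp [0.6373 0.2682 0.1073] rpy [-1.7977e+02  1.2000e-01 -9.1520e+01] w 0.0004 F [ 0.27 -0.4   1.58]
 rotvec [-0.004   0.0022 -0.0003]  shift(after rot) [-6.9  5.5 32.3]  shift(now) [-6.8  5.6 32.3]
```

step_arm(
  deltas=[
    [-0.004,0.002,0,-7,5.5,5,-1],
    [0,0,0,0,0,12,-1],
    [0,0,0,0,0,12,-1],
    [0,0,0,0,0,0,-1],
    [0,0,0,0,0,0,-1],
  ],
)

```text
time_s: 51.0
tcp_pos: [0.633, 0.2773, 0.0802]
eef_rot: [-179.7, 0.2, -91.5]
contact_force: [0.3, 0.2, 0.2]
gripper_width: 0.0003
```

```bash
python3 -c "
from h import *
to([.632,.2752,.060],-91.5)
"
```

```text
t 51.0 tcp [0.633  0.2773 0.0802] rpy [-179.74    0.21  -91.48] w 0.0003 F [0.27 0.22 0.21]
 rotvec [-0.0046  0.0037  0.0004]  shift(after rot) [ 2.1  1.  20.2]  shift(now) [ 2.2  1.  20.2]
```

step_arm(
  deltas=[
    [-0.004,0.003,0,2,1,8,-1],
    [0,0,0,0,0,8,-1],
    [0,0,0,0,0,4,-1],
    [0,0,0,0,0,4,-1],
    [0,0,0,0,0,3,-1],
    [0,0,0,0,0,0,-1],
  ],
)

```text
time_s: 51.6
tcp_pos: [0.6343, 0.2756, 0.0525]
eef_rot: [-179.7, 0.1, -91.4]
contact_force: [-0.7, -0.2, 0.4]
gripper_width: 0.0004
```

```bash
python3 -c "
from h import *
to([.632,.2752,.048],-91.5)
"
```

```text
t 51.6 tcp [0.6343 0.2756 0.0525] rpy [-1.7975e+02  1.0000e-01 -9.1440e+01] w 0.0004 F [-0.74 -0.19  0.37]
 rotvec [-0.0044  0.0017  0.001 ]  shift(after rot) [0.4 2.3 4.5]  shift(now) [0.4 2.3 4.5]
```

step_arm(
  deltas=[
    [0,0,0,0,0,2,-1],
    [0,0,0,0,0,2,-1],
    [0,0,0,0,0,2,-1],
  ],
)

```text
time_s: 51.9
tcp_pos: [0.636, 0.2757, 0.0482]
eef_rot: [-179.6, 0.2, -91.4]
contact_force: [0.1, -2.6, 11.3]
gripper_width: 0.0006
```

step_arm(
  deltas=[
    [0,0,0,0,0,2,-1],
    [0,0,0,0,0,1,-1],
  ],
)

```text
time_s: 52.1
tcp_pos: [0.6362, 0.2757, 0.0482]
eef_rot: [-179.5, 0.2, -91.4]
contact_force: [-2.6, -0.5, 10.1]
gripper_width: 0.0001
```

Stopped at 48.2 mm with 10 N: the rocker is at its stop. Lift and look.

step_arm(
  deltas=[
    [0,0,0,0,0,0,-1],
    [0,0,0,0,0,-8,-1],
    [0,0,0,0,0,-20,-1],
    [0,0,0,0,0,-35,-1],
    [0,0,0,0,0,-45,-1],
    [0,0,0,0,0,-45,-1],
    [0,0,0,0,40,0,-1],
    [0,0,0,0,30,0,-1],
    [0,0,0,0,0,0,-1],
    [0,0,0,0,0,0,-1],
  ],
)

```text
time_s: 53.1
tcp_pos: [0.5574, 0.2772, 0.2052]
eef_rot: [179.8, 0.1, -91.5]
contact_force: [-0.4, -0.4, -0.4]
gripper_width: 0.0004
```

```bash
python3 -c "
from h import *
look('wrist','w26.png'); a,c=look('side','s26.png'); look('top','t26.png')
cv2.imwrite('pics/zs26.png',cv2.resize(a[150:240,180:270,::-1],(600,600),interpolation=cv2.INTER_CUBIC))
cv2.imwrite('pics/zs26b.png',cv2.resize(a[240:340,220:340,::-1],(720,600),interpolation=cv2.INTER_CUBIC))
to([.45,-.2,.2],-90)
"
```

```text
t 53.25 tcp [0.5585 0.277  0.2045] rpy [ 1.7981e+02  3.0000e-02 -9.1530e+01] w 0.0004 F [ 0.1  -0.22  0.1 ]
 rotvec [ 0.0033  0.0006 -0.0267]  shift(after rot) [477.  108.5   4.5]  shift(now) [479.7  95.7   4.5]
```

View pics/b_w26.png

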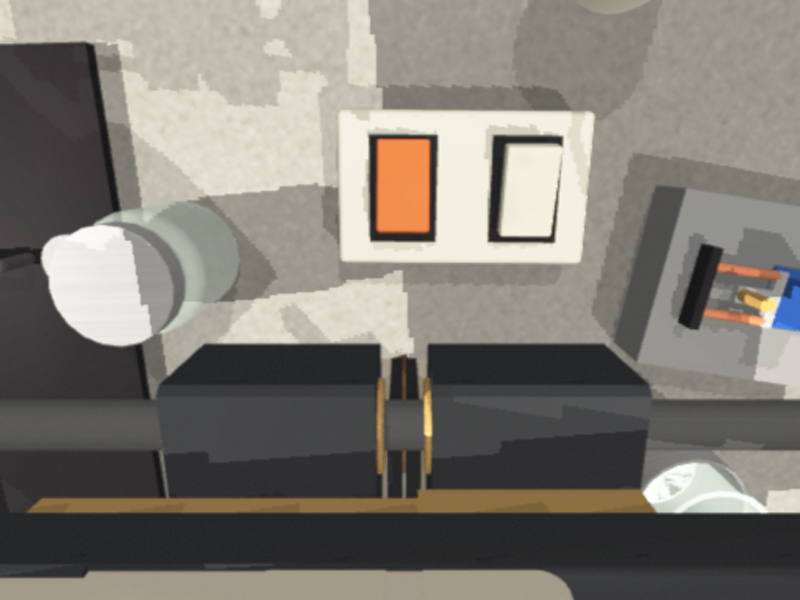

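View pics/zs26.png

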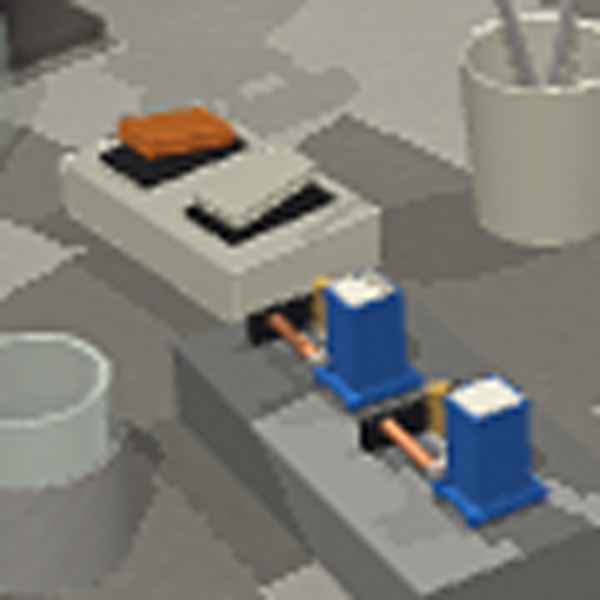

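View pics/zs26b.png

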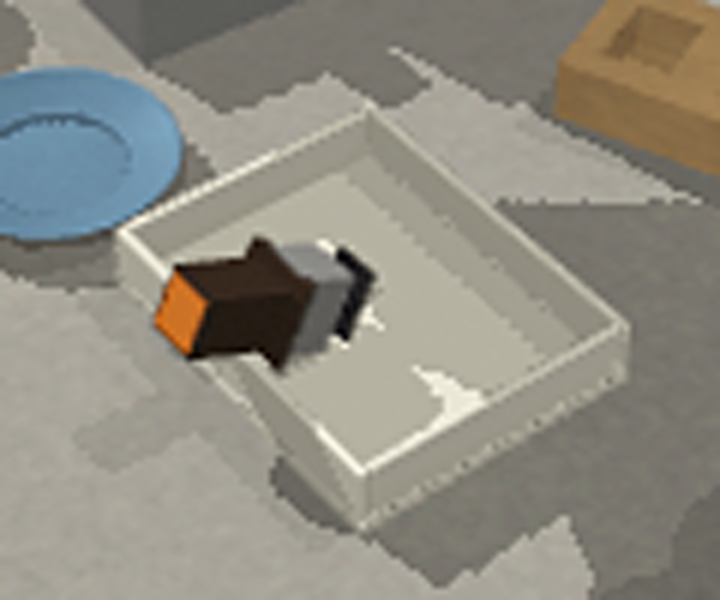

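View pics/b_t26.png

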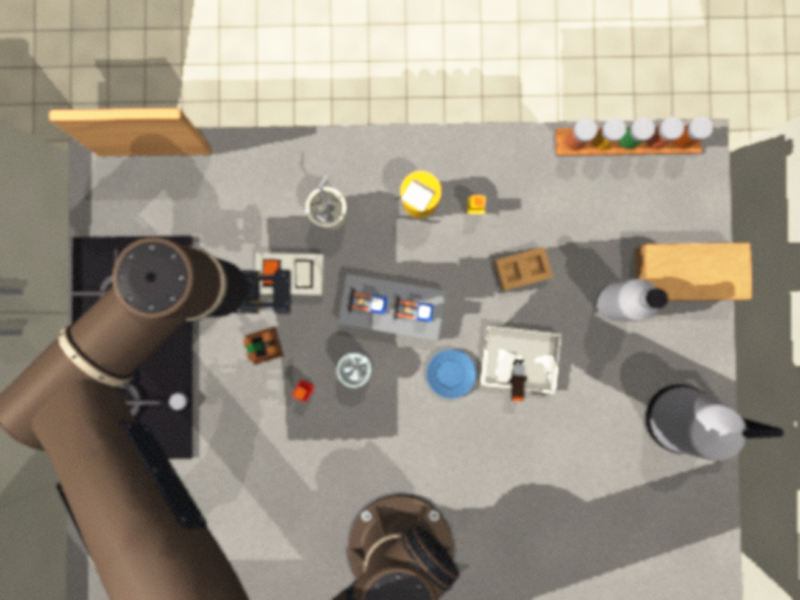

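step_arm(
  deltas=[
    [0,0,0,42,12,0,0],
    [0,0,0,42,12,0,0],
    [0,0,0,42,12,0,0],
    [0,0,0,42,12,0,0],
    [0,0,0,42,12,0,0],
    [0,0,0,42,12,0,0],
    [0,0,0,42,12,0,0],
    [0,0,0,42,12,0,0],
    [0,0,0,42,12,0,0],
    [0,0,0,42,12,0,0],
  ],
)

```text
time_s: 54.25
tcp_pos: [0.4265, -0.1519, 0.2001]
eef_rot: [179.3, -0.3, -91.4]
contact_force: [1.0, -0.6, -0.1]
gripper_width: 0.0439
```

```bash
python3 -c "
from h import *
to([.37,-.24,.2],-90)
"
```

```text
t 54.25 tcp [ 0.4265 -0.1519  0.2001] rpy [179.27  -0.33 -91.44] w 0.0439 F [ 1.   -0.56 -0.1 ]
 rotvec [ 0.0129 -0.0056 -0.0252]  shift(after rot) [88.1 56.5  0.1]  shift(now) [89.5 54.3  1.3]
```

step_arm(
  deltas=[
    [0.012,-0.005,-0.025,35,20,0,0],
    [0,0,0,35,22,0,0],
    [0,0,0,15,10,0,0],
    [0,0,0,0,0,0,0],
    [0,0,0,0,0,0,0],
  ],
)

```text
time_s: 54.75
tcp_pos: [0.3698, -0.2453, 0.1989]
eef_rot: [179.7, -0.0, -90.5]
contact_force: [0.2, 1.1, -0.1]
gripper_width: 0.044
```

```bash
python3 -c "
from h import *
look('wrist','w27.png')
to([.37,-.24,.2],-90)
"
```

```text
t 54.8 tcp [ 0.3699 -0.245   0.1989] rpy [ 1.7967e+02 -2.0000e-02 -9.0490e+01] w 0.0436 F [ 0.56 -0.77 -0.1 ]
 rotvec [ 0.0058 -0.0003 -0.0086]  shift(after rot) [-5.  -0.1 -1.1]  shift(now) [-5.  -0.  -1.1]
```

View pics/b_w27.png

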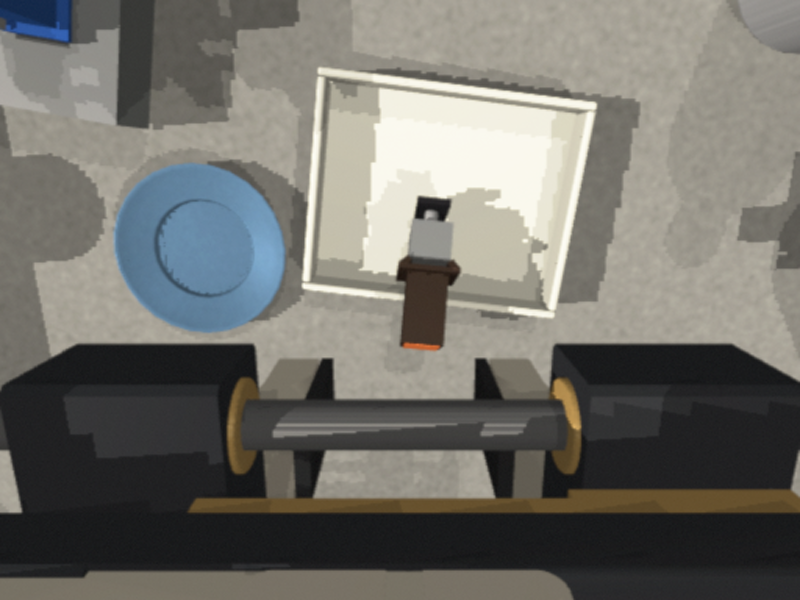

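```bash
python3 -c "
from h import *
import pickle
im,ci=pickle.load(open('pics/w27.png.pkl','rb'))
q=lambda u,v,z: onz(ci,u/1.5625,v/1.5625,z).round(4)
print('end top edge',q(422,347,.06),'flange topedge',q(430,262,.05),'bodymid',q(425,310,.058))
print('tray',[q(*p,.03).tolist() for p in[(320,70),(595,104),(550,315),(304,286)]])
"
```

```text
end top edge [ 0.3335 -0.2556  0.06  ] flange topedge [ 0.3819 -0.2606  0.05  ] bodymid [ 0.3554 -0.2574  0.058 ]
tray [[0.488, -0.1993, 0.03], [0.4687, -0.3553, 0.03], [0.3434, -0.3375, 0.03], [0.3636, -0.1832, 0.03]]
```

```bash
python3 -c "
from h import *
to([.350,-.257,.09],-96)
"
```

```text
t 54.8 tcp [ 0.3699 -0.245   0.1989] rpy [ 1.7967e+02 -2.0000e-02 -9.0490e+01] w 0.0436 F [ 0.56 -0.77 -0.1 ]
 rotvec [ 0.0058 -0.0006  0.0961]  shift(after rot) [ 14.   18.6 108.9]  shift(now) [ 12.2  19.2 109. ]
```

step_arm(
  deltas=[
    [0.006,0,0.096,0,0,0,0.4],
    [0,0,0,14,18.5,10,0.4],
    [0,0,0,0,0,30,0.4],
    [0,0,0,0,0,30,0.4],
    [0,0,0,0,0,20,0.4],
    [0,0,0,0,0,0,0.4],
    [0,0,0,0,0,0,0.4],
  ],
)

```text
time_s: 55.5
tcp_pos: [0.356, -0.2539, 0.1069]
eef_rot: [-179.9, -0.1, -95.7]
contact_force: [0.1, -0.7, 1.1]
gripper_width: 0.0615
```

```bash
python3 -c "
from h import *
look('wrist','w28.png')
to([.350,-.257,.038],-96)
"
```

```text
t 55.55 tcp [ 0.356  -0.2539  0.107 ] rpy [-1.7987e+02 -6.0000e-02 -9.5760e+01] w 0.0614 F [-0.14  0.33  0.01]
 rotvec [-0.0023 -0.0011  0.0042]  shift(after rot) [ 3.7  5.7 69. ]  shift(now) [ 3.6  5.9 69. ]
```

View pics/b_w28.png

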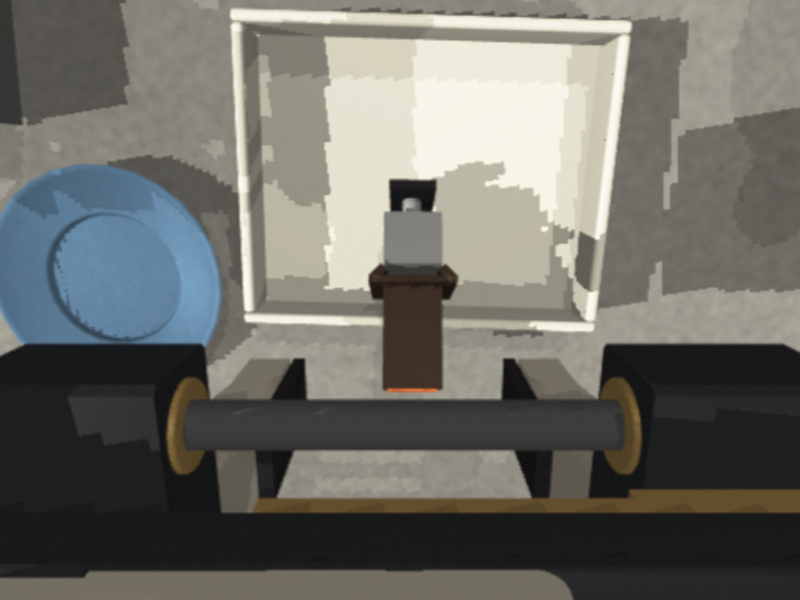

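step_arm(
  deltas=[
    [-0.002,-0.001,0.004,3,6,10,0.4],
    [0,0,0,0,0,20,0.4],
    [0,0,0,0,0,15,0.4],
    [0,0,0,0,0,10,0.4],
    [0,0,0,0,0,0,0.4],
    [0,0,0,0,0,0,0.4],
  ],
)

```text
time_s: 56.15
tcp_pos: [0.3527, -0.2571, 0.0536]
eef_rot: [-179.4, -0.1, -95.9]
contact_force: [0.3, -0.1, 0.3]
gripper_width: 0.0612
```

```bash
python3 -c "
from h import *
to([.350,-.257,.038],-96)
"
```

```text
t 56.15 tcp [ 0.3527 -0.2571  0.0536] rpy [-1.7945e+02 -6.0000e-02 -9.5930e+01] w 0.0612 F [ 0.28 -0.13  0.27]
 rotvec [-0.0096 -0.001   0.0012]  shift(after rot) [ 0.2  2.7 15.6]  shift(now) [ 0.1  2.9 15.5]
```

step_arm(
  deltas=[
    [-0.009,-0.001,0,0,3,6,0.4],
    [0,0,0,0,0,6,0.4],
    [0,0,0,0,0,3,0.4],
    [0,0,0,0,0,0,0.4],
    [0,0,0,0,0,0,-1],
    [0,0,0,0,0,0,-1],
    [0,0,0,0,0,0,-1],
    [0,0,0,0,0,0,-1],
    [0,0,0,0,0,0,-1],
    [0,0,0,0,0,0,-1],
  ],
  squeeze=20,
)

```text
time_s: 57.15
tcp_pos: [0.3512, -0.2572, 0.0394]
eef_rot: [-179.8, -0.0, -95.9]
contact_force: [-0.7, 0.7, 0.0]
gripper_width: 0.024
```

step_arm(
  deltas=[
    [0,0,0,0,0,0,-1],
    [0,0,0,0,0,0,-1],
    [0,0,0,0,0,0,-1],
  ],
)

```text
time_s: 57.45
tcp_pos: [0.3511, -0.2572, 0.0394]
eef_rot: [-179.8, -0.0, -95.9]
contact_force: [-0.5, -0.6, -0.4]
gripper_width: 0.0237
```

step_arm(
  deltas=[
    [0,0,0,0,0,-10,-1],
    [0,0,0,0,0,-15,-1],
    [0,0,0,0,-15,0,-1],
    [0,0,0,0,-20,0,-1],
    [0,0,0,0,-20,0,-1],
    [0,0,0,0,0,0,-1],
    [0,0,0,0,0,0,-1],
  ],
)

```text
time_s: 58.15
tcp_pos: [0.4099, -0.2634, 0.0675]
eef_rot: [-179.7, -0.0, -95.9]
contact_force: [-0.4, -0.5, -1.2]
gripper_width: 0.0239
```

```bash
python3 -c "
from h import *
look('wrist','w29.png');a,c=look('side','s29.png')
cv2.imwrite('pics/zs29.png',cv2.resize(a[220:340,210:350,::-1],(700,600),interpolation=cv2.INTER_CUBIC))
to([.350,-.257,.038],-96)
"
```

```text
t 58.25 tcp [ 0.4095 -0.2634  0.0676] rpy [-1.7966e+02 -4.0000e-02 -9.5920e+01] w 0.0241 F [-0.55 -0.15 -1.54]
 rotvec [-0.0059 -0.0007  0.0014]  shift(after rot) [-0.1 59.8 29.6]  shift(now) [-0.2 60.  29.2]
```

View pics/zs29.png

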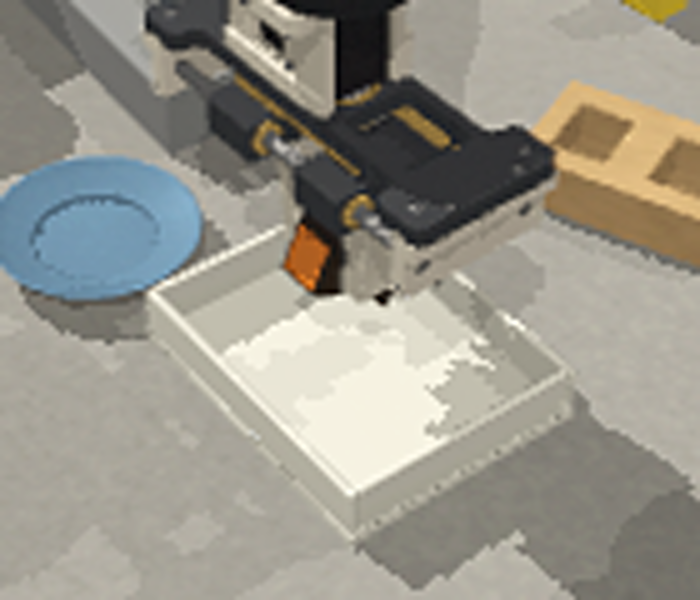

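View pics/b_w29.png

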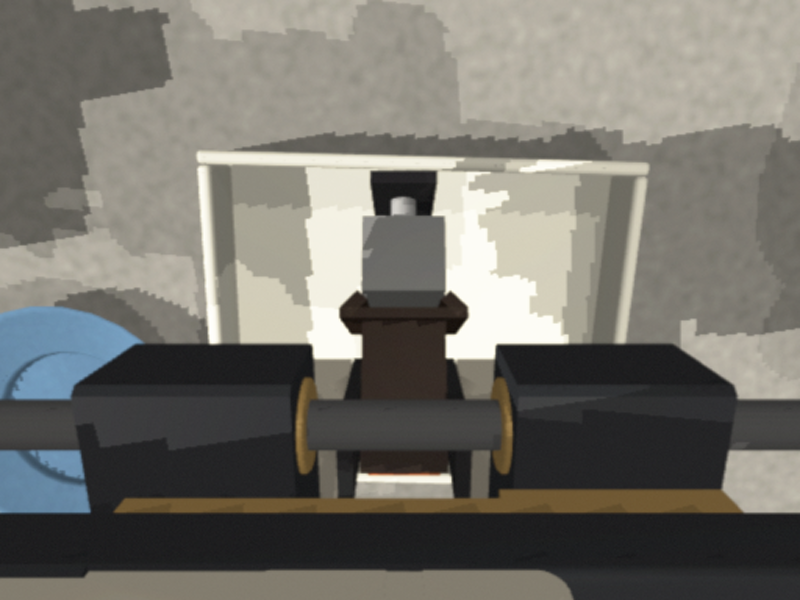

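step_arm(
  deltas=[
    [0,0,0,0,9,0,-1],
    [0,0,0,0,9,0,-1],
    [0,0,0,0,0,10,-1],
    [0,0,0,0,0,8,-1],
    [0,0,0,0,0,6,-1],
    [0,0,0,0,0,0,-1],
    [0,0,0,0,0,0,-1],
  ],
)

```text
time_s: 58.95
tcp_pos: [0.3875, -0.2611, 0.0409]
eef_rot: [-179.8, -0.0, -96.0]
contact_force: [-0.4, 0.2, -0.8]
gripper_width: 0.0237
```

```bash
python3 -c "
from h import *
to([.392,-.2615,.038],-96)
"
```

```text
t 58.95 tcp [ 0.3875 -0.2611  0.0409] rpy [-1.7976e+02 -2.0000e-02 -9.5970e+01] w 0.0237 F [-0.36  0.18 -0.76]
 rotvec [-0.0041 -0.0003  0.0005]  shift(after rot) [-0.  -4.5  2.9]  shift(now) [-0.  -4.5  2.9]
```

step_arm(
  deltas=[
    [0,0,0,0,-5,2,-1],
    [0,0,0,0,0,4,-1],
    [0,0,0,0,0,4,-1],
    [0,0,0,0,0,3,-1],
    [0,0,0,0,0,0,-1],
  ],
  squeeze=5,
)

```text
time_s: 59.45
tcp_pos: [0.3927, -0.2617, 0.027]
eef_rot: [-179.8, -0.0, -96.0]
contact_force: [-2.5, -0.8, 1.2]
gripper_width: 0.0242
```

step_arm(
  deltas=[
    [0,0,0,0,0,0,-0.3],
    [0,0,0,0,0,0,-0.2],
    [0,0,0,0,0,0,0],
    [0,0,0,0,0,0,0.2],
    [0,0,0,0,0,0,0.2],
    [0,0,0,0,0,-10,0.2],
    [0,0,0,0,0,-25,0.2],
    [0,0,0,0,0,-40,0.2],
    [0,0,0,0,0,-45,0.2],
    [0,0,0,0,0,-40,0.2],
  ],
)

```text
time_s: 60.45
tcp_pos: [0.3895, -0.2609, 0.1903]
eef_rot: [179.7, 0.0, -96.0]
contact_force: [1.0, 0.1, -0.8]
gripper_width: 0.0529
```

```bash
python3 -c "
from h import *
look('wrist','w30.png');a,c=look('side','s30.png')
cv2.imwrite('pics/zs30.png',cv2.resize(a[220:340,210:350,::-1],(700,600),interpolation=cv2.INTER_CUBIC))
to([.34,-.257,.2],-96)
"
```

```text
t 60.55 tcp [ 0.3929 -0.2621  0.1942] rpy [-1.7978e+02 -9.0000e-02 -9.5920e+01] w 0.0526 F [ 0.09  0.62 -0.57]
 rotvec [-0.0039 -0.0016  0.0014]  shift(after rot) [ 0.5 53.1 -5.8]  shift(now) [ 0.4 53.1 -6. ]
```

View pics/zs30.png

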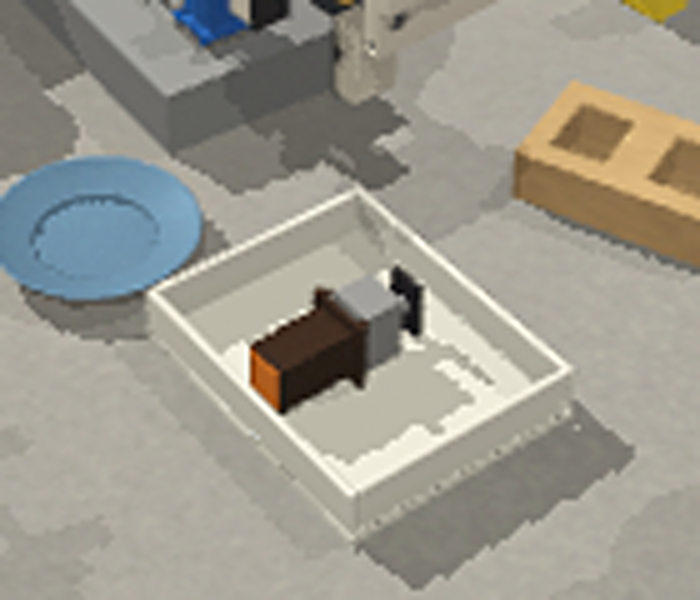

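View pics/b_w30.png

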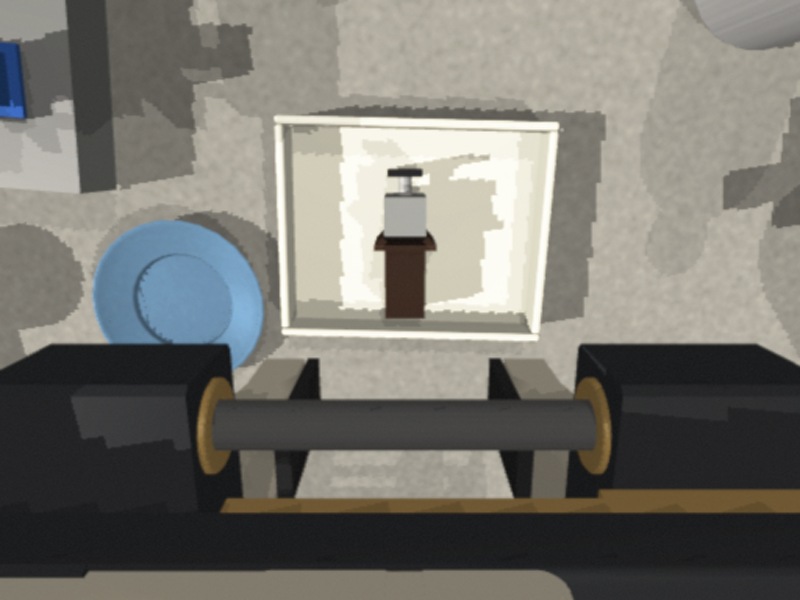

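```bash
python3 -c "
import cv2
a=cv2.imread('pics/s30.png'); cv2.imwrite('pics/zs30b.png',cv2.resize(a[140:250,135:295],(800,550),interpolation=cv2.INTER_CUBIC))"
```

```text
(no output)
```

View pics/zs30b.png

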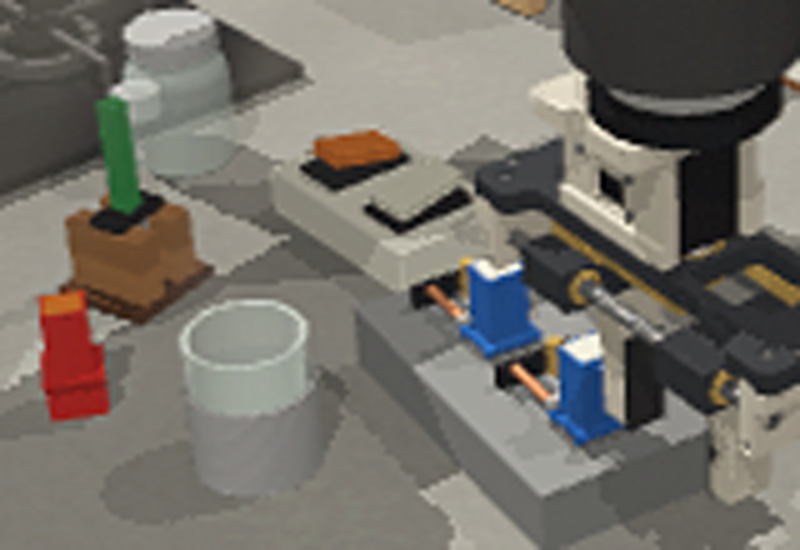

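```bash
python3 -c "
from h import *
to([.4,-.26,.19],-96); print(r.close_job())"
```

```text
t 60.55 tcp [ 0.3929 -0.2621  0.1942] rpy [-1.7978e+02 -9.0000e-02 -9.5920e+01] w 0.0526 F [ 0.09  0.62 -0.57]
 rotvec [-0.0039 -0.0016  0.0014]  shift(after rot) [-2.8 -6.8  4.2]  shift(now) [-2.8 -6.8  4.2]
the job is handed in; nothing more can be done
None
```

The job is done and handed in at about 60.6 s of the 210 s. No verdict was reported.

**What I did**
- Only bay 0 held a spent relay; bay 1 was empty.
- I pushed bay 0's bar aside with the fork, the spent relay popped up, and the fork went back in its stand.
- The spent relay went into the tray.
- I pressed a blue relay home in bay 0, then one in bay 1.
- I pressed the orange rocker until it stopped.

**Last checks**
- **Blue relays:** both look fully down in the side view, with their bars over them. Each bottomed out under the press. The wrist camera put both within about 1.5 mm of their places in the horizontal plane. I measured bar 0 back at rest; I judged bar 1 only from the pictures.
- **Fan and light:** the orange rocker is tilted the other way, and the white one looks unchanged.
- **Tool:** it stands upright in its stand.
- **Other things:** I saw nothing else moved in the last pictures. The gripper was raised, open and touching nothing.

**What went wrong on the way**
- **Tray knocked:** it shifted partway through and the spent relay toppled half over its edge. I picked it up again, and it now lies flat inside.
- **Hard presses:** the force reading at the end of the press reached 38 N in bay 0 and 76 N in bay 1. Both are below the 120 N wrist limit. They were taken through the fingers, but they are well above the 10 N or so needed.

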